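Show a gel cassette to the documentation camera

TASK

The gel run is over and the tank has been drained: take the lid off the tank and set it down the right way up in the enamel tray. Then draw the gel cassette (the taller plate with the clear windows, not the lower ribbed blank) straight up out of its slot and hold it still in the air, top edge up and level, in front of the documentation camera: middle of the cassette 15 cm from the lens and centred in its view, one broad face square to the way the lens looks. Finish while still holding it there; leave the blank in its slot, do not touch the camera or its stand, and leave the other things on the bench where they are.

Things in the scene. Friction and masses are not known exactly. Their poses are not given: they have to be found in the camera images.
- tank: Clear-walled gel tank, fixed, 136 (x) x 128 (y) x 100 mm high; origin: centre of its underside. Two slots for upright plates at x = +30 and -30 mm, broad faces towards +x and -x: 12 mm guide channels in white ribs at the two y walls, 92 mm high. A plate stands 12 mm above the bench, with 29 mm or more free on either side along x and 88 mm between the ribs. Which slot holds the cassette varies.
- lid: Grey loose lid, a cap over the tank's rim, square with the tank, 146 (x) x 138 (y) mm. Origin: centre of the skirt's lower edge, z up; at first 88 mm above the bench. Panel 12 to 16 mm above the origin, resting on the rim; skirt overlaps the rim by 12 mm with 2 mm play. Grip: solid upright fin in the middle, 14 mm thick (x), 80 mm long (y), 16 to 46 mm above the origin. 0.16 kg.
- cassette: Gel cassette, flat upright plate 9 mm thick (x) x 100 mm wide (y) x 84 mm high (z): clear windows in a white frame, gel with dark bands between. Origin: centre of its lower edge, z to the top edge. Both faces alike. Stands in a tank slot with 1.5 mm play, top edge 96 mm above the bench, 4 mm under the rim. Grip from above across the thickness, at the middle of the top edge. 0.13 kg.
- cassette_mid (a point): Middle of the cassette: 42 mm above its origin along its z, axes as the cassette's.
- dam: Blank plate (buffer dam) standing in the other slot: white, ribbed, without windows, 9 mm thick x 100 mm wide x 70 mm high, so 14 mm lower than the cassette. Origin: centre of its lower edge, axes as for the cassette. Stays where it is.
- tray: White enamel drip tray with a dark rim, fixed on the bench, 273 (its x) x 373 (its y) x 32 mm high. Origin: centre of its underside; inner floor about 3 mm above the bench, flat for about 170 mm along its x and 220 mm along its y round the centre; the walls slope.
- stand: Stand of the documentation camera, fixed: grey base 120 x 100 x 10 mm and an upright steel column 16 mm thick up to 285 mm high, 20 mm behind the origin. Origin on the bench, under the pivot of the camera head; the camera looks towards the stand's -x.
- lens (a point): Centre of the front of the camera's lens, 165 to 195 mm above the bench. The lens looks along this point's -x axis, sloping down by 0.15 to 0.45 rad (varies); y is level, z up as the camera sees it. The lens is 44 mm across; behind it (+x) is the camera body, 48 x 46 mm. The cassette's middle belongs 150 mm out along -x.
- timer: Small flat white timer, 62 x 62 x 15 mm, lying on the bench; origin at the centre of its underside. Not part of the job.
- wash_bottle: White wash bottle with a bent spout, 64 x 116 x 207 mm, standing behind the tray; origin under it. Not part of the job.
- reagent_bottle: Small brown screw-cap bottle, 54 mm across, 93 mm high; origin at the centre of its underside. Not part of the job.
Mind the look-alikes: they are no part of the job. Several things have the shape of the lid; the one meant has the colours described above.

How it is judged (in metres and radians):
On the way, in this order (a step that is already met when the one before it is completed fails the run):
1. the lid lies the right way up in the tray, let go and at rest (x of lid in the frame of tray between -0.06 and 0.06 m and y of lid in the frame of tray between -0.1 and 0.1 m and z of lid in the frame of tray below 0.04 m and angle between lid's own z axis and vertical below 0.25 rad and contact force between lid and the fingers below 0.1 N and linear speed of lid below 0.02 m/s), for 0.2 s.
2. the cassette is drawn up clear of the tank, in the fingers (z of cassette in the frame of tank above 0.1 m and contact force between cassette and the fingers above 1 N), for 0.1 s.
At the end, for the whole second after the job is handed in: The fingers alone hold the cassette, still: its middle 130 to 170 mm before the lens and within 15 mm of its axis each way, face square to the axis within 0.14 rad, top edge up and level within 0.14 rad. The lid lies upright in the tray, let go; the blank stands in its slot (contact force between cassette and the fingers above 1 N and x of cassette_mid in the frame of lens between -0.17 and -0.13 m and y of cassette_mid in the frame of lens between -0.015 and 0.015 m and z of cassette_mid in the frame of lens between -0.015 and 0.015 m and angle between the x axis of cassette and the x axis of lens, either way round below 0.14 rad and angle between cassette's own y axis and vertical between 1.43 and 1.71 rad and angle between cassette's own z axis and vertical below 0.7 rad and height (world z) of cassette above 0.03 m and linear speed of cassette below 0.02 m/s and contact force between cassette and stand below 0.1 N and contact force between cassette and tray below 0.1 N and contact force between cassette and tank below 0.1 N and z of dam in the frame of tank below 0.02 m and horizontal distance between dam and tank below 0.04 m and x of lid in the frame of tray between -0.06 and 0.06 m and y of lid in the frame of tray between -0.1 and 0.1 m and z of lid in the frame of tray below 0.04 m and angle between lid's own z axis and vertical below 0.25 rad and contact force between lid and the fingers below 0.1 N); the arm keeps its last pose, push and grip.
It fails at once if the camera or its stand is touched, by the robot or by anything it carries, or the camera is shifted (contact force between stand and the arm above 0.5 N or contact force between stand and the fingers above 0.5 N or contact force between any of cassette, lid and stand above 0.5 N or distance of lens from where it was at the start of the episode above 0.008 m).
It fails at once if the blank is pulled up from its slot (distance of dam from where it was at the start of the episode above 0.02 m).
It fails at once if the timer, wash bottle or reagent bottle is shifted by more than 30 mm (distance of any of timer, wash_bottle, reagent_bottle from where it was at the start of the episode above 0.03 m).
It also fails if it takes over 54 s, if anything falls off the work surface, if the arm or the gripper's body presses on something with over 40 N, if the wrist force passes 120 N, or if a joint passes its speed limit or range.

ROBOT

A 7-joint arm with a two-finger parallel gripper is mounted at the origin on a cart in front of the work surface, level with it; the furniture and walls round the work are solid. World frame = base frame: x ahead of the robot, y to its left, z up, the work surface at z = 0. Lengths are in m, angles in degrees, forces in N, time in s.
With the tool pointing down it reaches from about 0.35 to 0.9 m from the base axis. Payload 8.1 kg.
Tool frame: the origin (TCP) lies midway between the tips of the shut fingers; the grasp point (between the pads) lies 19 mm behind it; z points along the fingers, y is the direction in which the jaws open and shut (so a half turn about z gives the same grasp; the last joint's range is limited). The gripper opens to 85 mm and grips with 20 to 120 N. Pads are 22 mm wide; open, the fingers measure 114 mm over their backs; the gripper's body (76 mm by 85 mm) begins 54 mm behind the grasp point. The pads swing forward as they close: fully open they stand 13 mm farther back than shut.
Start: joints at [64.882, 24.895, 1.432, 90.138, -0.665, 64.973, -4.303], TCP at [0.206, -0.59, 0.231] pointing down, gripper open.
Joint ranges: [-149.89, 149.89], [-25.12, 119.58], [-72.63, 75.52], [4.76, 147.25], [-75.54, 255.54], [6.69, 114.76], [-157.13, 157.13]. Speed limits (degrees/s): [127.2, 127.2, 172.46, 172.46, 180, 180, 180].

INTERFACE

Orientations are given as [roll, pitch, yaw] about the fixed x, y, z axes, in that order (R = Rz(yaw) Ry(pitch) Rx(roll)).
In Python, from station import get_obs, camera, get_calibration, close_job gives the robot as it stands.
- The arm moves only by the tool arm_command, never from a script. Its argument "motion" is a list of rows, each a list of 7 numbers: the turn, a rotation vector about the tool's x, y, z as a fraction of full scale, then the shift along the tool's x, y, z as a fraction of full scale, then the opening in per cent of the stroke, from 0 (shut) to 100 (fully open). In form: [[rx, ry, rz, x, y, z, gripper], ...]. A call has 1 to 5 rows; each row shifts and turns the pose as measured when the row begins, along the tool's axes as they then stand; what a row does not reach is not made up. Full scale, the value 1, is 25 mm for a shift and 8 degrees for a turn. A row lasts 1/8 s, in which the tool goes at most 62.5 mm and 10.7 degrees, less where a joint would pass 70% of its speed; a pose out of reach is approached as far as the arm can. A call with a number of a shift or a turn outside -1 to 1 is refused whole. A call with a gripper value outside its range is refused whole. The fingers move at their own pace and stop on an object; the grip force is fixed at half the most. Time passes only in rows, so rows that do not move let the fingers close. It gives the time, the measured TCP pose, the force and the opening at its end, in the units of the state.
- get_obs(): the state, without advancing time (a new reading comes with each control period).
- camera(name): name is "scene" or "top"; returns the picture (400x640x3 uint8, red, green, blue); there is no depth.
- get_calibration(name): a dict with "fx", "fy", "cx", "cy" (pixels), "rvec" (rotation vector, rad) and "tvec" (3), from world to camera coordinates, as OpenCV has them. Camera axes: x right, y down, z forward; pixel columns grow to the right and rows downward; lengths in m; the calibration is good to about 2 mm. A picture is of the moment at which its call begins. get_calibration takes no time and is no camera call.
- close_job(): hands the job in, once; it reports no verdict.
The state is a dict: "time_s": time; "joint_positions": joint angles; "qvel": joint speeds; "effort": joint torques, N m; "tcp_pos": TCP position; "tcp_rot": TCP orientation; "force": force on the tool from outside, world axes, zero at the start; "ft_torque": the same for the moment, N m; "width": opening from 0.0 (shut) to 1.0 (fully open).
Only numpy, scipy, OpenCV 4.12 (cv2) and the standard library are available. Lean on these libraries where they do the work, as an engineer would, in place of code of your own. Each camera call takes 0.05 s, during which the arm holds its last target.

## Working session

There is one attempt and no reset: what is moved stays moved. The work goes in short steps, Python scripts to look and compute and a tool call to move; the robot and the scene stay as the last step left them, time stands still between calls to the robot, and variables do not carry over. Pictures are saved under pics/ and viewed, and the job is handed in when it is done.

Besides the shell and the picture viewer there is one more tool, called as name([rows], argument=value, ...), one row to a line, values as JSON. arm_command: Moves the arm, as the interface text tells. Shift numbers are shares of 25 mm and turn numbers shares of 8 degrees, none past 1 either way. Its arguments: {"type":"object","properties":{"motion":{"type":"array"}},"required":["motion"]}

```bash
mkdir -p pics; ls; python3 - <<'E'
from station import *
import cv2
print(get_obs())
for n in("scene","top"):
    c=get_calibration(n);print(n,c)
    cv2.imwrite(f"pics/{n}0.png",camera(n)[:,:,::-1])
E
```

```text
pics
{'time_s': 0.0, 'joint_positions': array([64.88094933, 24.93662695,  1.43151223, 90.19183883, -0.66598099,
       64.97301424, -4.30104979]), 'qvel': array([ 0.02719896,  0.0543611 , -0.00532395,  0.00098772,  0.11266626,
        0.03249509, -0.15019389]), 'effort': array([ 4.45303122e-04, -6.70478153e+01,  1.02518700e+00, -3.16211987e+01,
        1.56010932e-02,  1.24607503e-02, -1.58320546e-05]), 'tcp_pos': array([ 0.20572947, -0.58960847,  0.23050572]), 'tcp_rot': array([-1.79907147e+02,  7.49114971e-03,  1.92371683e+01]), 'force': array([ 0.23965559, -0.54500561,  0.50741146]), 'ft_torque': array([-0.03252529,  0.00083245,  0.0414379 ]), 'width': 1.0012227155016529}
scene {'fx': 443.104181530319, 'fy': 443.104181530319, 'cx': 317.82986601758006, 'cy': 191.6767005067561, 'rvec': array([ 0.70688028, -2.50374133,  1.23089735]), 'tvec': array([0.34724242, 0.30268896, 1.43847915])}
top {'fx': 361.8785121714511, 'fy': 361.8785121714511, 'cx': 322.1033160770947, 'cy': 203.6621807825307, 'rvec': array([ 2.20302461, -2.13349957,  0.16417134]), 'tvec': array([-0.11824167,  0.49876958,  1.26073653])}
```

View pics/scene0.png

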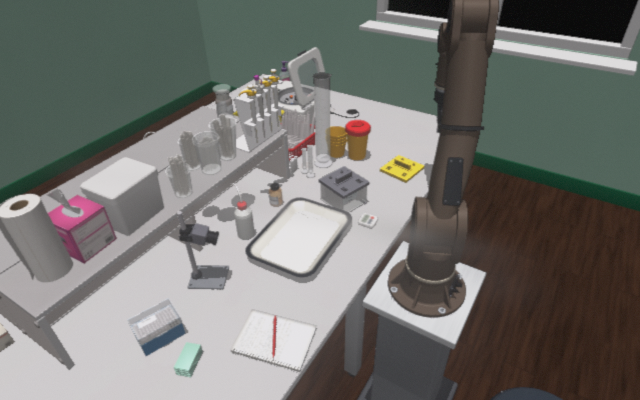

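View pics/top0.png

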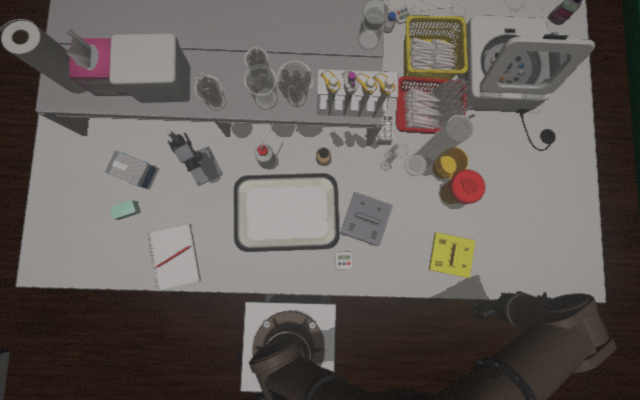

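The scene view shows the grey-lidded tank at about (343,187), the tray at (300,236), the camera stand at (200,250) and a yellow decoy lid at (402,168). In the top view the lid is at (367,218), the tray at (287,212) and the stand at (193,158). Next I'll enlarge these areas.

```bash
python3 - <<'E'
import cv2
s=cv2.imread("pics/scene0.png");t=cv2.imread("pics/top0.png")
def crop(im,x0,y0,x1,y1,k): return cv2.resize(im[y0:y1,x0:x1],None,fx=k,fy=k,interpolation=cv2.INTER_CUBIC)
cv2.imwrite("pics/a.png",crop(s,300,150,400,225,8))
cv2.imwrite("pics/b.png",crop(s,160,200,260,300,6))
cv2.imwrite("pics/c.png",crop(t,320,180,420,280,6))
cv2.imwrite("pics/d.png",crop(t,150,110,250,200,6))
E
```

```text
(no output)
```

View pics/a.png

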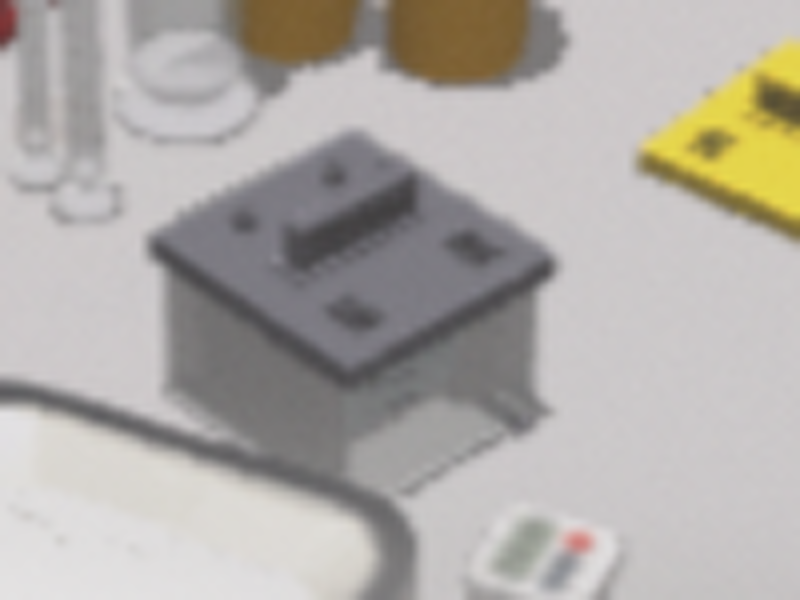

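View pics/b.png

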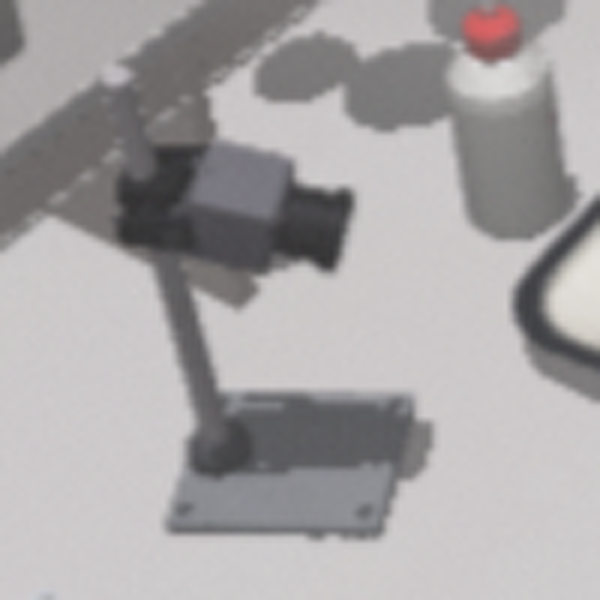

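View pics/c.png

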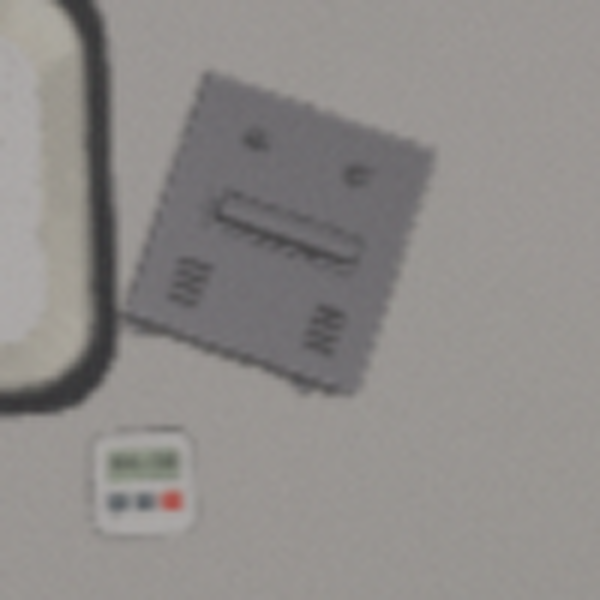

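View pics/d.png

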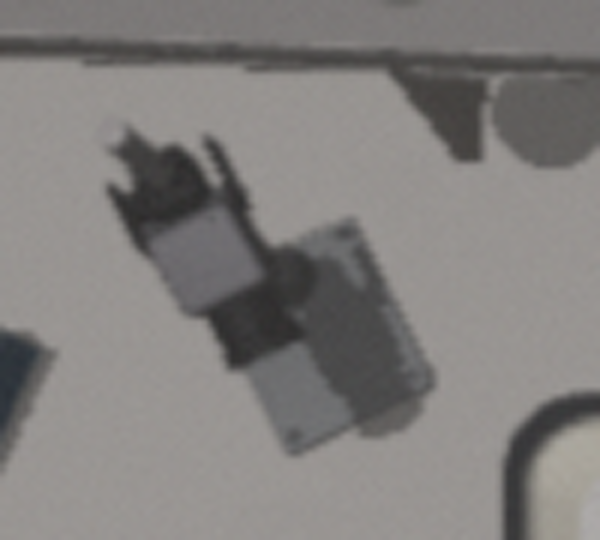

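```bash
cat > h.py <<'E'
import numpy as np, cv2
from station import *
def cal(n):
    c=get_calibration(n);K=np.array([[c['fx'],0,c['cx']],[0,c['fy'],c['cy']],[0,0,1.]])
    return K,cv2.Rodrigues(c['rvec'])[0],np.array(c['tvec'])
def ray(n,p):
    K,R,t=cal(n);d=R.T@np.linalg.inv(K)@np.array([p[0],p[1],1.]);return -R.T@t,d/np.linalg.norm(d)
def onz(n,p,z):
    o,d=ray(n,p);return o+d*(z-o[2])/d[2]
def tri(ps,pt):
    A=[];b=[];rs=[ray("scene",ps),ray("top",pt)]
    M=sum(np.eye(3)-np.outer(d,d) for o,d in rs);v=sum((np.eye(3)-np.outer(d,d))@o for o,d in rs)
    X=np.linalg.solve(M,v);return X,[np.linalg.norm((np.eye(3)-np.outer(d,d))@(X-o)) for o,d in rs]
def proj(n,X):
    K,R,t=cal(n);q=K@(R@np.asarray(X,float)+t);return q[:2]/q[2]
E
python3 - <<'E'
from h import *
np.set_printoptions(precision=4,suppress=True)
A=lambda x,y:(x/8+300,y/8+150)
B=lambda x,y:(x/6+160,y/6+200)
C=lambda x,y:(x/6+320,y/6+180)
D=lambda x,y:(x/6+150,y/6+110)
for n,p in dict(TL=(208,72),TR=(435,150),BR=(357,390),BL=(125,315)).items():
    X=onz("top",C(*p),.104);q=proj("scene",X);print(n,X,(q-[300,150])*8)
print("cam pos",ray("scene",(0,0))[0],ray("top",(0,0))[0])
for n,a,b in [("lens",(342,230),(268,348)),("bodytopL",(205,150),(145,240)),("front top",(290,160),(190,315))]:
    print(n,*tri(B(*a),D(*b)))
print("base corners",[onz("top",D(*p),.01) for p in[(350,217),(432,385),(292,455)]])
print("base corners sc",[onz("scene",B(*p),.01) for p in[(168,528),(382,530),(412,400),(225,395)]])
E
```

```text
TL [ 0.537  -0.2099  0.104 ] [146.5249 221.3231]
TR [ 0.4968 -0.3395  0.104 ] [347.0048 117.8729]
BR [ 0.3606 -0.2966  0.104 ] [547.1494 239.0033]
BL [ 0.3982 -0.1661  0.104 ] [348.2366 355.6754]
cam pos [-0.2354  0.9864  1.1194] [ 0.34   -0.0715  1.3159]
lens [0.5837 0.3097 0.1754] [np.float64(0.0015200399778133066), np.float64(0.0015200399778134118)]
bodytopL [0.6217 0.3514 0.2452] [np.float64(0.0012783498068456344), np.float64(0.0012783498068456459)]
front top [0.5864 0.3293 0.2376] [np.float64(0.0008035865421137664), np.float64(0.0008035865421135415)]
base corners [array([0.7042, 0.3223, 0.01  ]), array([0.6012, 0.2656, 0.01  ]), array([0.5552, 0.3468, 0.01  ])]
base corners sc [array([0.646, 0.415, 0.01 ]), array([0.5456, 0.3559, 0.01  ]), array([0.5949, 0.2754, 0.01  ]), array([0.6891, 0.3276, 0.01  ])]
```

```bash
python3 - <<'E'
from h import *
np.set_printoptions(precision=4,suppress=True)
A=lambda x,y:(x/8+300,y/8+150)
C=lambda x,y:(x/6+320,y/6+180)
P=dict(TL=((208,72),(150,238)),TR=((435,150),(355,130)),BR=((357,390),(553,262)),BL=((125,315),(348,376)))
for n,(p,a) in P.items(): print(n,*tri(A(*a),C(*p)))
print("fin top@.134",onz("top",C(290,227),.134))
print("fin proj in scene of (.448,-.253,.134)",(proj("scene",[.448,-.253,.134])-[300,150])*8,(proj("top",[.448,-.253,.134])-[320,180])*6)
t=cv2.imread("pics/top0.png");g=t.max(2)
# tray rim: dark pixels
m=(g<75).astype(np.uint8)[165:260,225:345]
n,l,s,c=cv2.connectedComponentsWithStats(m);i=1+np.argmax(s[1:,4]);print(s[i])
pts=np.argwhere(l==i)[:,::-1]+[225,165]
W=np.array([onz("top",p,.032)[:2] for p in pts],np.float32)
r=cv2.minAreaRect(W);print("tray",r)
E
```

```text
TL [ 0.5378 -0.2118  0.0925] [np.float64(0.0011932151724310949), np.float64(0.0011932151724310643)]
TR [ 0.4961 -0.3424  0.0951] [np.float64(0.0021374930275469763), np.float64(0.0021374930275470665)]
BR [ 0.3597 -0.3001  0.0881] [np.float64(0.0012672039866231187), np.float64(0.0012672039866231325)]
BL [ 0.3987 -0.1672  0.091 ] [np.float64(6.408352283586178e-05), np.float64(6.408352283583775e-05)]
fin top@.134 [ 0.4477 -0.2532  0.134 ]
fin proj in scene of (.448,-.253,.134) [347.7972 180.5938] [289.6526 226.4491]
[  9   9 105  77 901]
tray ((0.4697139263153076, 0.024932608008384705), (0.26821303367614746, 0.36790552735328674), 3.8401036262512207)
```

```bash
python3 - <<'E'
from h import *
np.set_printoptions(precision=4,suppress=True)
A=lambda x,y:(x/8+300,y/8+150)
C=lambda x,y:(x/6+320,y/6+180)
B=lambda x,y:(x/6+160,y/6+200)
D=lambda x,y:(x/6+150,y/6+110)
# half-pixel convention: resized coords u*8 -> orig (u+.5)/8-.5
def fx(k,x0,y0): return lambda x,y:((x+.5)/k-.5+x0,(y+.5)/k-.5+y0)
A=fx(8,300,150);C=fx(6,320,180);B=fx(6,160,200);D=fx(6,150,110)
print("button",*tri(A(578,542),C(172,500)))
P=dict(TL=((208,72),(150,238)),TR=((435,150),(355,130)),BR=((357,390),(553,262)),BL=((125,315),(348,372)))
for n,(p,a) in P.items(): print(n,*tri(A(*a),C(*p)))
for n,p in (("base1",(350,217)),("b2",(432,385)),("b3",(292,455))):
    X=onz("top",D(*p),.01);print(n,X,(proj("scene",X)-[160,200])*6)
print("lens",*tri(B(342,230),D(268,348)))
s=cv2.imread("pics/scene0.png");t=cv2.imread("pics/top0.png")
# red of wash bottle? and yellow decoy lid centroid both views
for n,im in(("s",s),("t",t)):
    h=cv2.cvtColor(im,cv2.COLOR_BGR2HSV);m=cv2.inRange(h,(22,150,120),(33,255,255))
    k,l,st,c=cv2.connectedComponentsWithStats(m)
    print(n,[(st[i].tolist(),c[i].round(1).tolist()) for i in range(1,k) if st[i,4]>150])
E
```

```text
button [ 0.2943 -0.203   0.0098] [np.float64(0.0008985700735035113), np.float64(0.0008985700735035119)]
TL [ 0.5387 -0.21    0.0954] [np.float64(0.0012190182136190316), np.float64(0.001219018213618965)]
TR [ 0.497  -0.3403  0.0982] [np.float64(0.0021638706387987396), np.float64(0.0021638706387986984)]
BR [ 0.3609 -0.2982  0.091 ] [np.float64(0.0013683251330475256), np.float64(0.0013683251330474688)]
BL [ 0.3998 -0.1654  0.0963] [np.float64(0.0001400055901305857), np.float64(0.00014000559013063271)]
base1 [0.7057 0.3239 0.01  ] [208.5233 379.8961]
b2 [0.6027 0.2672 0.01  ] [411.0755 385.6512]
b3 [0.5567 0.3484 0.01  ] [375.9272 512.4169]
lens [0.5845 0.3104 0.1773] [np.float64(0.0016097377292456786), np.float64(0.0016097377292456153)]
s [([381, 156, 43, 25, 506], [402.0, 168.1])]
t [([435, 17, 32, 56, 182], [459.7, 53.0]), ([441, 156, 15, 18, 203], [448.2, 163.8])]
```

```bash
cat > plan.py <<'E'
import sys
from h import *
from scipy.spatial.transform import Rotation as R
def Rt(rpy): return R.from_euler('xyz',rpy,degrees=True)
def plan(pos,rpy,grip,n=None,start=None,dmax=24,amax=7.8):
    o=get_obs();p0=np.array(o['tcp_pos']);r0=Rt(o['tcp_rot'])
    if start is not None:p0,r0=start
    r1=Rt(rpy);pos=np.array(pos)
    dv=(r0.inv()*r1).as_rotvec(degrees=True)
    N=n or max(1,int(np.ceil(max(np.linalg.norm(pos-p0)*1000/dmax,np.linalg.norm(dv)/amax))))
    rows=[]
    for i in range(N):
        r=r0*R.from_rotvec(dv*i/N,degrees=True)
        s=r.inv().apply((pos-p0)/N)/.025
        rows.append([round(float(v),2) for v in list(dv/N/8)+list(s)]+[grip])
    print("now",p0.round(4),r0.as_euler('xyz',degrees=True).round(1),"dist",np.linalg.norm(pos-p0).round(4),"rows",N)
    for i in range(0,N,5): print(rows[i:i+5])
if __name__=="__main__":
    a=eval(sys.argv[1]);plan(*a[:3],**(a[3] if len(a)>3 else {}))
E
python3 plan.py "((.448,-.2532,.19),(180,0,72.7),100)"
```

```text
now [ 0.2057 -0.5897  0.2306] [-179.9    0.    19.2] dist 0.4166 rows 18
[[-0.0, -0.0, -0.37, 0.75, -0.53, 0.09, 100], [-0.0, -0.0, -0.37, 0.78, -0.49, 0.09, 100], [-0.0, -0.0, -0.37, 0.81, -0.45, 0.09, 100], [-0.0, -0.0, -0.37, 0.83, -0.41, 0.09, 100], [-0.0, -0.0, -0.37, 0.85, -0.36, 0.09, 100]]
[[-0.0, -0.0, -0.37, 0.86, -0.32, 0.09, 100], [-0.0, -0.0, -0.37, 0.88, -0.27, 0.09, 100], [-0.0, -0.0, -0.37, 0.89, -0.23, 0.09, 100], [-0.0, -0.0, -0.37, 0.9, -0.18, 0.09, 100], [-0.0, -0.0, -0.37, 0.91, -0.13, 0.09, 100]]
[[-0.0, -0.0, -0.37, 0.92, -0.09, 0.09, 100], [-0.0, -0.0, -0.37, 0.92, -0.04, 0.09, 100], [-0.0, -0.0, -0.37, 0.92, 0.01, 0.09, 100], [-0.0, -0.0, -0.37, 0.92, 0.06, 0.09, 100], [-0.0, -0.0, -0.37, 0.92, 0.11, 0.09, 100]]
[[-0.0, -0.0, -0.37, 0.91, 0.15, 0.09, 100], [-0.0, -0.0, -0.37, 0.9, 0.2, 0.09, 100], [-0.0, -0.0, -0.37, 0.89, 0.25, 0.09, 100]]
```

arm_command([
  [0, 0, -0.37, 0.75, -0.53, 0.09, 100],
  [0, 0, -0.37, 0.78, -0.49, 0.09, 100],
  [0, 0, -0.37, 0.81, -0.45, 0.09, 100],
  [0, 0, -0.37, 0.83, -0.41, 0.09, 100],
  [0, 0, -0.37, 0.85, -0.36, 0.09, 100],
])

```text
time_s: 0.72
tcp_pos: [0.2766, -0.4886, 0.2179]
tcp_rot: [-179.8, -0.0, 35.0]
force: [-0.2, -0.1, 0.1]
width: 1.002
```

arm_command([
  [0, 0, -0.37, 0.86, -0.32, 0.09, 100],
  [0, 0, -0.37, 0.88, -0.27, 0.09, 100],
  [0, 0, -0.37, 0.89, -0.23, 0.09, 100],
  [0, 0, -0.37, 0.9, -0.18, 0.09, 100],
  [0, 0, -0.37, 0.91, -0.13, 0.09, 100],
])

```text
time_s: 1.35
tcp_pos: [0.3462, -0.3867, 0.2064]
tcp_rot: [-179.9, -0.1, 50.9]
force: [-0.1, -1.1, 0.6]
width: 0.998
```

arm_command([
  [0, 0, -0.37, 0.92, -0.09, 0.09, 100],
  [0, 0, -0.37, 0.92, -0.04, 0.09, 100],
  [0, 0, -0.37, 0.92, 0.01, 0.09, 100],
  [0, 0, -0.37, 0.92, 0.06, 0.09, 100],
  [0, 0, -0.37, 0.92, 0.11, 0.09, 100],
])

```text
time_s: 1.98
tcp_pos: [0.4141, -0.2835, 0.1946]
tcp_rot: [-179.9, -0.1, 66.8]
force: [0.4, 0.1, 0.6]
width: 1.003
```

```bash
python3 plan.py "((.448,-.2532,.175),(180,0,72.7),100)"
```

```text
now [ 0.4141 -0.2835  0.1946] [-1.799e+02 -1.000e-01  6.680e+01] dist 0.0495 rows 3
[[-0.0, -0.01, -0.25, 0.55, 0.26, 0.26, 100], [-0.0, -0.01, -0.25, 0.54, 0.27, 0.26, 100], [-0.0, -0.01, -0.25, 0.53, 0.29, 0.26, 100]]
```

arm_command([
  [0, 0, -0.25, 0.55, 0.26, 0.26, 100],
  [0, 0, -0.25, 0.54, 0.27, 0.26, 100],
  [0, 0, -0.25, 0.53, 0.29, 0.26, 100],
])

```text
time_s: 2.35
tcp_pos: [0.4505, -0.2506, 0.174]
tcp_rot: [-180.0, -0.1, 73.2]
force: [-0.5, -0.1, -0.0]
width: 0.997
```

```bash
python3 - <<'E'
from h import *
o=get_obs();print(o['tcp_pos'],o['tcp_rot'])
for n in("scene","top"):
    im=camera(n)[:,:,::-1].copy();cv2.imwrite(f"pics/{n}1.png",im)
    q=proj(n,o['tcp_pos']);print(n,q)
    x,y=int(q[0])-50,int(q[1])-40;print(x,y)
    cv2.imwrite(f"pics/{n}1c.png",cv2.resize(im[y:y+75,x:x+100],None,fx=8,fy=8,interpolation=cv2.INTER_CUBIC))
E
python3 plan.py "((.448,-.2532,.109),(180,0,72.7),100)"
```

```text
[ 0.45046713 -0.25056687  0.17401613] [-1.79974315e+02 -1.11581317e-01  7.32444587e+01]
scene [342.75545508 164.11035051]
292 124
top [369.4656803  215.86016071]
319 175
now [ 0.4508 -0.2493  0.1737] [-179.9   -0.2   73.3] dist 0.0649 rows 3
[[-0.0, -0.01, 0.03, -0.06, -0.02, 0.86, 100], [-0.0, -0.01, 0.03, -0.06, -0.02, 0.86, 100], [-0.0, -0.01, 0.03, -0.06, -0.02, 0.86, 100]]
```

View pics/scene1c.png

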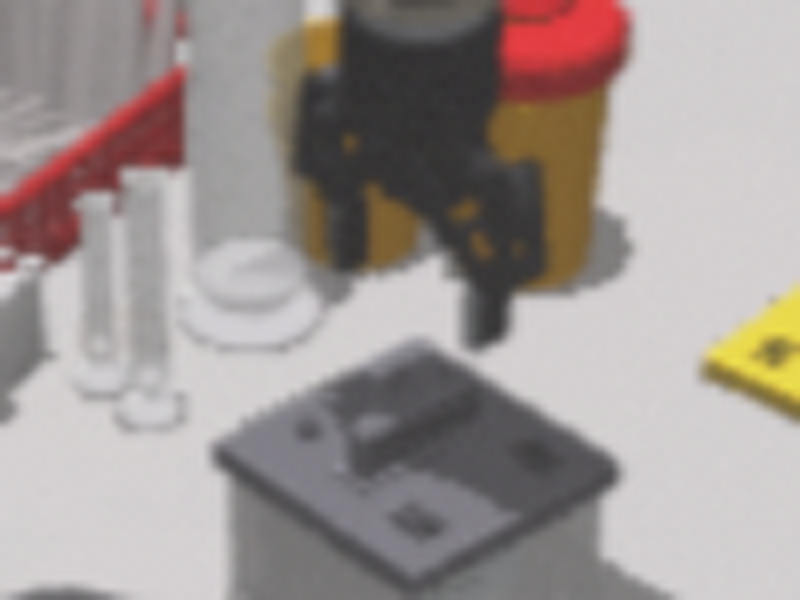

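View pics/top1c.png

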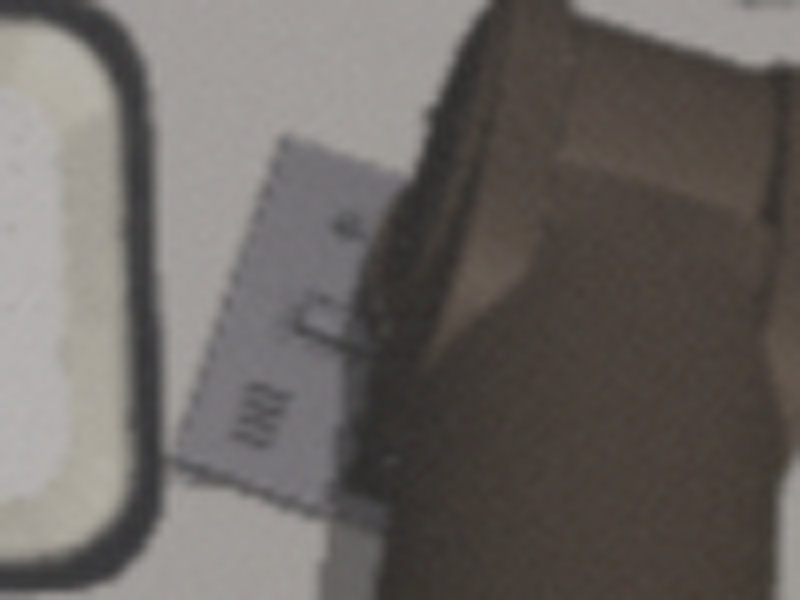

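The gripper is now above the lid, with its tips at about (350,265) and (485,345) in the crop and the fin between them. The scene picture sits about 2 px lower than its calibration says, so I'll correct for that. Now I descend.

arm_command([
  [0, 0, 0.06, -0.16, -0.05, 0.9, 100],
  [0, 0, 0, 0, 0, 0.85, 100],
  [0, 0, 0, 0, 0, 0.75, 100],
  [0, 0, 0, 0, 0, 0, 100],
])

```text
time_s: 2.95
tcp_pos: [0.4477, -0.2552, 0.1096]
tcp_rot: [-179.9, -0.1, 72.6]
force: [-0.3, 0.4, 0.1]
width: 0.999
```

```bash
python3 plan.py "((.448,-.2532,.109),(180,0,72.7),50)"
```

```text
now [ 0.4477 -0.2552  0.1096] [-1.799e+02 -1.000e-01  7.260e+01] dist 0.0022 rows 1
[[-0.01, -0.01, -0.01, 0.08, -0.01, 0.03, 50]]
```

arm_command([
  [0, 0, 0, 0.08, 0, 0.04, 30],
  [0, 0, 0, 0, 0, 0, 0],
  [0, 0, 0, 0, 0, 0, 0],
  [0, 0, 0, 0, 0, 0, 0],
  [0, 0, 0, 0, 0, 0, 0],
])

```text
time_s: 3.58
tcp_pos: [0.4495, -0.2544, 0.1112]
tcp_rot: [179.9, -0.0, 72.6]
force: [-0.6, -1.0, -1.5]
width: 0.15
```

arm_command([
  [0, 0, 0, 0, 0, 0, 0],
  [0, 0, 0, 0, 0, -0.4, 0],
  [0, 0, 0, 0, 0, -0.7, 0],
  [0, 0, 0, 0, 0, -0.9, 0],
  [0, 0, 0, 0, 0, -0.9, 0],
])

```text
time_s: 4.2
tcp_pos: [0.4479, -0.2536, 0.1855]
tcp_rot: [-179.9, -0.1, 72.6]
force: [-0.0, -0.8, -1.3]
width: 0.153
```

```bash
python3 - <<'E'
from h import *
o=get_obs();print(o['tcp_pos'],o['tcp_rot'],o['width'],o['force'])
im=camera("scene")[:,:,::-1].copy()
cv2.imwrite("pics/s2.png",cv2.resize(im[110:230,270:410],None,fx=5,fy=5,interpolation=cv2.INTER_CUBIC))
E
```

```text
[ 0.44791765 -0.25363411  0.1855273 ] [-1.79885716e+02 -8.01384996e-02  7.25818500e+01] 0.1534548522361809 [-0.01695461 -0.7728262  -1.29353445]
```

View pics/s2.png

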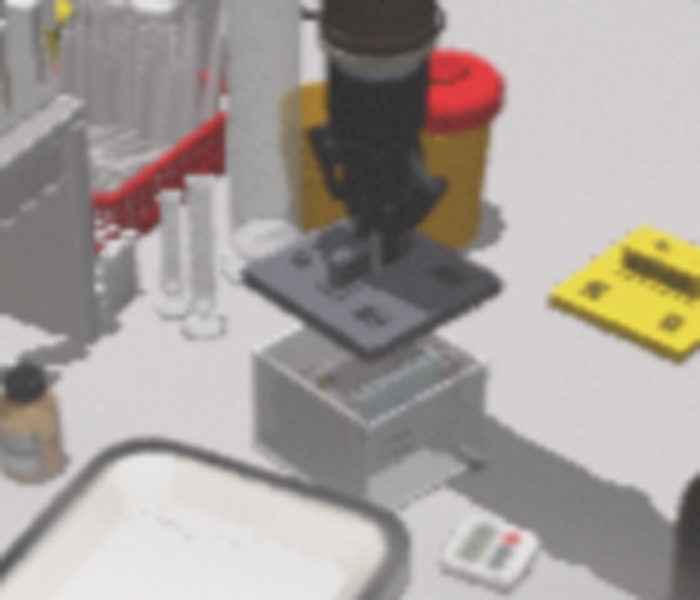

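The lid is up and level, and the open tank shows below at about (370,380) in the crop. Next I go to the tray.

```bash
python3 plan.py "((.4697,.0249,.145),(180,0,93.8),0)"
```

```text
now [ 0.4494 -0.2542  0.1885] [179.9  -0.   72.6] dist 0.2832 rows 12
[[0.0, -0.0, -0.22, 0.91, -0.21, 0.15, 0], [0.0, -0.0, -0.22, 0.91, -0.19, 0.15, 0], [0.0, -0.0, -0.22, 0.92, -0.16, 0.15, 0], [0.0, -0.0, -0.22, 0.92, -0.13, 0.15, 0], [0.0, -0.0, -0.22, 0.93, -0.1, 0.15, 0]]
[[0.0, -0.0, -0.22, 0.93, -0.07, 0.15, 0], [0.0, -0.0, -0.22, 0.93, -0.04, 0.15, 0], [0.0, -0.0, -0.22, 0.93, -0.01, 0.15, 0], [0.0, -0.0, -0.22, 0.93, 0.01, 0.15, 0], [0.0, -0.0, -0.22, 0.93, 0.04, 0.15, 0]]
[[0.0, -0.0, -0.22, 0.93, 0.07, 0.15, 0], [0.0, -0.0, -0.22, 0.93, 0.1, 0.14, 0]]
```

arm_command([
  [0, 0, -0.22, 0.91, -0.21, 0, 0],
  [0, 0, -0.22, 0.91, -0.19, 0, 0],
  [0, 0, -0.22, 0.92, -0.16, 0, 0],
  [0, 0, -0.22, 0.92, -0.13, 0.1, 0],
  [0, 0, -0.22, 0.93, -0.1, 0.2, 0],
])

```text
time_s: 4.88
tcp_pos: [0.4574, -0.1308, 0.1804]
tcp_rot: [179.9, -0.0, 81.9]
force: [0.1, 0.7, -2.1]
width: 0.15
```

arm_command([
  [0, 0, -0.22, 0.93, -0.07, 0.25, 0],
  [0, 0, -0.22, 0.93, -0.04, 0.25, 0],
  [0, 0, -0.22, 0.93, -0.01, 0.25, 0],
  [0, 0, -0.22, 0.93, 0.01, 0.25, 0],
  [0, 0, -0.22, 0.8, 0.04, 0.25, 0],
])

```text
time_s: 5.5
tcp_pos: [0.463, -0.008, 0.1461]
tcp_rot: [180.0, -0.1, 91.5]
force: [0.3, -0.7, -1.6]
width: 0.153
```

```bash
python3 plan.py "((.4697,.0249,.06),(180,0,93.8),0)"
```

```text
now [ 0.463  -0.008   0.1461] [ 1.80e+02 -1.00e-01  9.15e+01] dist 0.0924 rows 4
[[0.0, -0.0, -0.07, 0.33, 0.08, 0.86, 0], [0.0, -0.0, -0.07, 0.33, 0.08, 0.86, 0], [0.0, -0.0, -0.07, 0.33, 0.08, 0.86, 0], [0.0, -0.0, -0.07, 0.32, 0.09, 0.86, 0]]
```

arm_command([
  [0, 0, -0.07, 0.33, 0.08, 0.86, 0],
  [0, 0, -0.07, 0.33, 0.08, 0.86, 0],
  [0, 0, -0.07, 0.3, 0.08, 0.86, 0],
  [0, 0, -0.07, 0.2, 0.08, 0.86, 0],
  [0, 0, 0, 0, 0, 0, 0],
])

```text
time_s: 6.12
tcp_pos: [0.468, 0.0303, 0.056]
tcp_rot: [-179.9, -0.2, 94.6]
force: [-0.3, -0.6, -1.3]
width: 0.152
```

```bash
python3 plan.py "((.4697,.0249,.029),(180,0,93.8),0)"
```

```text
now [0.468  0.0303 0.056 ] [-179.9   -0.2   94.6] dist 0.0276 rows 2
[[-0.0, -0.01, 0.05, -0.11, 0.03, 0.54, 0], [-0.0, -0.01, 0.05, -0.11, 0.03, 0.54, 0]]
```

arm_command([
  [0, 0, 0.05, -0.11, 0.03, 0.5, 0],
  [0, 0, 0.05, -0.11, 0.03, 0.4, 0],
  [0, 0, 0, 0, 0, 0.15, 0],
  [0, 0, 0, 0, 0, 0.05, 0],
])

```text
time_s: 6.62
tcp_pos: [0.4708, 0.0248, 0.0281]
tcp_rot: [179.9, -0.2, 93.7]
force: [-1.2, 3.1, 5.6]
width: 0.153
```

arm_command([
  [0, 0, 0, 0, 0, 0, 40],
  [0, 0, 0, 0, 0, 0, 70],
  [0, 0, 0, 0, 0, 0, 70],
  [0, 0, 0, 0, 0, -0.6, 70],
  [0, 0, 0, 0, 0, -1, 70],
])

```text
time_s: 7.25
tcp_pos: [0.4703, 0.0246, 0.0697]
tcp_rot: [-180.0, -0.2, 93.7]
force: [0.4, -0.3, 0.3]
width: 0.701
```

arm_command([
  [0, 0, 0, 0, 0, -1, 30],
  [0, 0, 0, 0, 0, -1, 30],
  [0, 0, 0, 0, 0, -1, 30],
  [0, 0, 0, 0, 0, -1, 30],
  [0, 0, 0, 0, 0, -1, 30],
])

```text
time_s: 7.88
tcp_pos: [0.4696, 0.0249, 0.2041]
tcp_rot: [179.9, -0.2, 93.8]
force: [0.1, -0.8, 0.5]
width: 0.299
```

```bash
python3 - <<'E'
from h import *
o=get_obs();print(o['tcp_pos'],o['tcp_rot'],o['width'],o['force'])
for n,(x0,y0,x1,y1) in dict(scene=(230,120,390,280),top=(220,160,420,300)).items():
    im=camera(n)[:,:,::-1].copy();cv2.imwrite(f"pics/{n}3.png",im)
    k=5 if n=="scene" else 4
    k=3.7 if n=="scene" else 4
    cv2.imwrite(f"pics/{n}3c.png",cv2.resize(im[y0:y1,x0:x1],None,fx=k,fy=k,interpolation=cv2.INTER_CUBIC))
im=cv2.imread("pics/scene3.png")
cv2.imwrite("pics/scene3d.png",cv2.resize(im[165:220,310:380],None,fx=10,fy=10,interpolation=cv2.INTER_CUBIC))
im=cv2.imread("pics/top3.png")
cv2.imwrite("pics/top3d.png",cv2.resize(im[185:255,330:400],None,fx=8,fy=8,interpolation=cv2.INTER_CUBIC))
E
```

```text
[0.46961214 0.02487842 0.20405223] [179.85160716  -0.23582959  93.77772009] 0.2994289312129984 [ 0.09614004 -0.76955804  0.52054756]
```

View pics/scene3c.png

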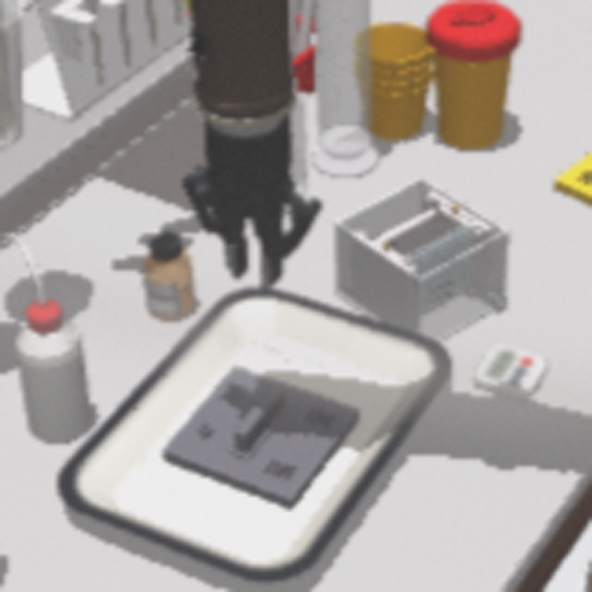

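View pics/scene3d.png

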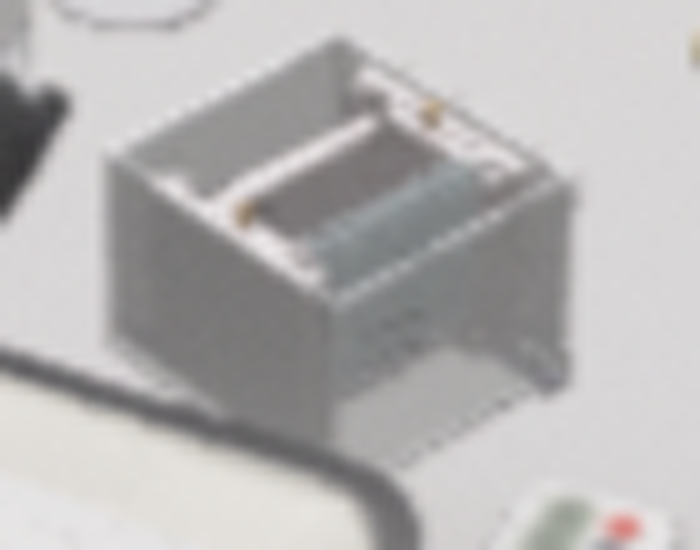

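View pics/top3d.png

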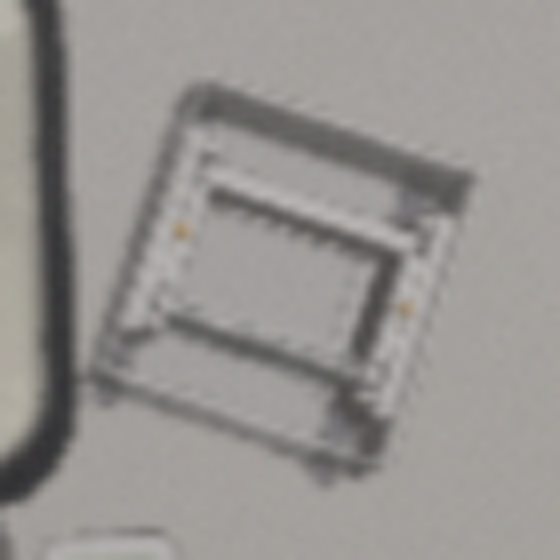

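The lid lies flat in the tray at about (260,435) in the crop. The tank shows a bright white plate edge in the +x slot and a bluish one in the -x slot. I'll project both candidate heights to see which plate is which.

```bash
python3 - <<'E'
from h import *
c=np.array([.448,-.2535]);a=np.radians(-17.3);ex=np.array([np.cos(a),np.sin(a)]);ey=np.array([-ex[1],ex[0]])
S=cv2.imread("pics/scene3.png");T=cv2.imread("pics/top3.png")
def cv(im,x0,y0,x1,y1,k): return cv2.resize(im[y0:y1,x0:x1],None,fx=k,fy=k,interpolation=cv2.INTER_CUBIC)
s=cv(S,310,165,380,220,10);t=cv(T,330,185,400,255,8)
off=np.array([.9,2.2])
for z,col in((.100,(255,0,0)),(.096,(0,0,255)),(.082,(0,255,0))):
  if z==.1: segs=[((-68,-64),(68,-64)),((68,-64),(68,64)),((68,64),(-68,64)),((-68,64),(-68,-64))]
  else: segs=[((x,-44),(x,44)) for x in(25.5,34.5,-25.5,-34.5)]
  for A,B in segs:
    q=[[*(c+ex*u[0]/1e3+ey*u[1]/1e3),z] for u in(A,B)]
    p=[((proj("scene",X)+off-[310,165]+.5)*10).astype(int).tolist() for X in q];cv2.line(s,p[0],p[1],col,1)
    p=[((proj("top",X)-[330,185]+.5)*8).astype(int).tolist() for X in q];cv2.line(t,p[0],p[1],col,1)
cv2.imwrite("pics/s4.png",s);cv2.imwrite("pics/t4.png",t)
E
```

```text
(no output)
```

View pics/s4.png

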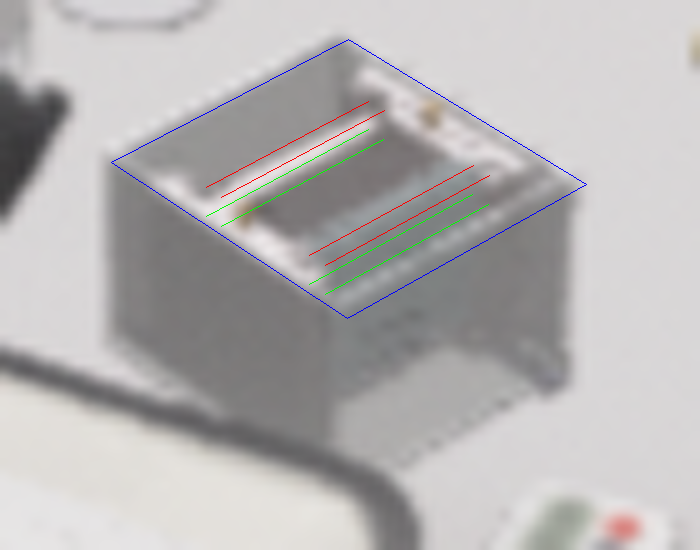

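View pics/t4.png

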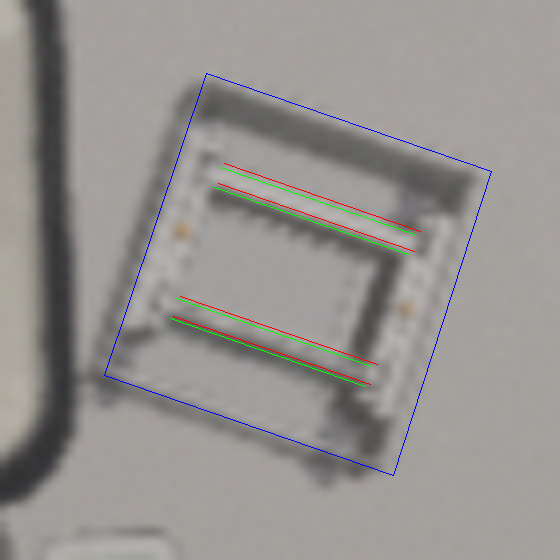

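```bash
python3 - <<'E'
from h import *
S=np.mean([camera("scene").astype(float) for _ in range(4)],0)[:,:,::-1];T=np.mean([camera("top").astype(float) for _ in range(4)],0)[:,:,::-1]
np.save("S.npy",S);np.save("T.npy",T)
def cl(im,x0,y0,x1,y1,k):
    c=im[y0:y1,x0:x1];lo,hi=np.percentile(c,1),np.percentile(c,99.5)
    return cv2.resize(np.clip((c-lo)/(hi-lo)*255,0,255).astype(np.uint8),None,fx=k,fy=k,interpolation=cv2.INTER_LANCZOS4)
cv2.imwrite("pics/s5.png",cl(S,318,167,370,200,15));cv2.imwrite("pics/t5.png",cl(T,340,193,392,245,11))
E
```

```text
(no output)
```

View pics/s5.png

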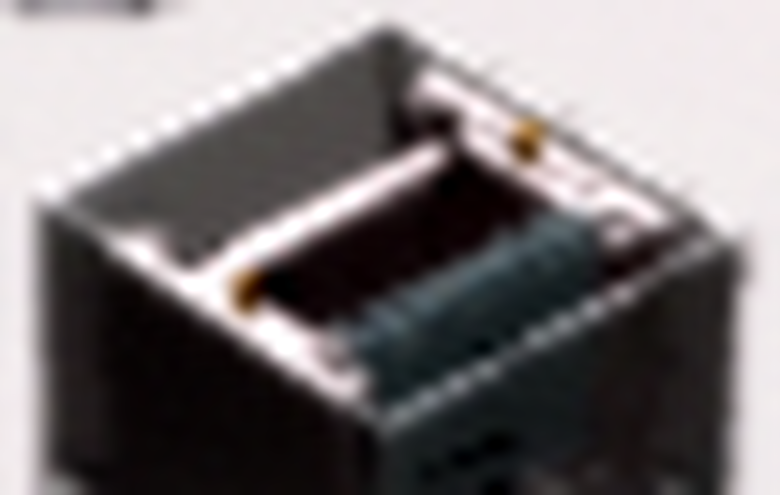

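View pics/t5.png

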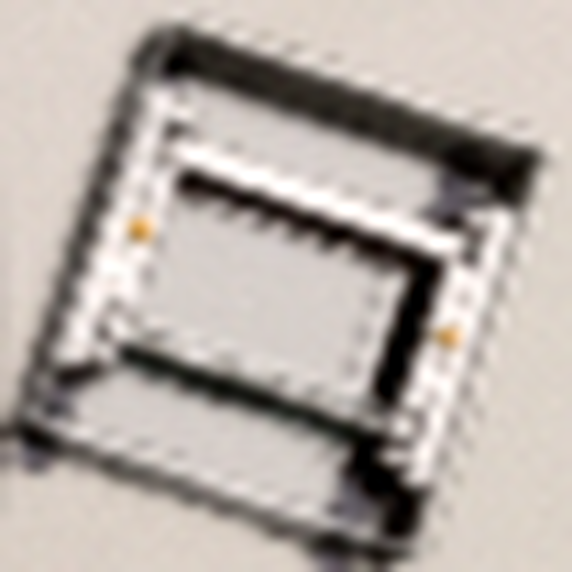

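```bash
python3 - <<'E'
from h import *
np.set_printoptions(precision=4,suppress=True)
f=lambda k,x0,y0:lambda x,y:np.array([(x+.5)/k-.5+x0,(y+.5)/k-.5+y0])
s=f(15,318,167);t=f(11,340,193)
for a,b in(((245,290),(140,230)),((527,138),(447,335))): print("screw",*tri(s(*a),t(*b)))
for n,a,b in(("far corner",(390,25),(540,150)),("left corner",(45,195),(150,30)),("right",(735,245),(410,550)),("near",(385,420),(25,430))): print(n,*tri(s(*a),t(*b)))
def edgez(S0,S1,T0,T1):
    # for points along the top-view line, height at which scene projection meets the scene line
    S0,S1=s(*S0),s(*S1);n=np.array([-(S1-S0)[1],(S1-S0)[0]]);n/=np.linalg.norm(n)
    for w in(.25,.5,.75):
        p=t(*T0)*(1-w)+t(*T1)*w
        zs=np.linspace(.04,.14,101);e=[n@(proj("scene",onz("top",p,z))-S0) for z in zs]
        print("edge z",np.interp(0,e if e[0]<e[-1] else e[::-1],zs if e[0]<e[-1] else zs[::-1]).round(4),onz("top",p,.09))
edgez((205,268),(445,150),(175,155),(465,243))
edgez((335,330),(590,210),(115,335),(390,425))
E
```

```text
screw [ 0.4637 -0.2046  0.0948] [np.float64(0.0008295376260410663), np.float64(0.0008295376260412741)]
screw [ 0.4337 -0.3004  0.0952] [np.float64(0.001438718501250631), np.float64(0.0014387185012506264)]
far corner [ 0.492  -0.3291  0.0946] [np.float64(0.0017035158430067665), np.float64(0.001703515843006713)]
left corner [ 0.5251 -0.2057  0.1019] [np.float64(0.0008578862858603392), np.float64(0.0008578862858604453)]
right [ 0.3671 -0.2907  0.0907] [np.float64(0.0018731487716875694), np.float64(0.001873148771687648)]
near [ 0.4014 -0.1697  0.1   ] [np.float64(7.367458463379354e-05), np.float64(7.367458463369652e-05)]
edge z 0.0782 [ 0.4826 -0.2379  0.09  ]
edge z 0.076 [ 0.4764 -0.2606  0.09  ]
edge z 0.0738 [ 0.4703 -0.2834  0.09  ]
edge z 0.0971 [ 0.4258 -0.2191  0.09  ]
edge z 0.0949 [ 0.4195 -0.2405  0.09  ]
edge z 0.0927 [ 0.4132 -0.2619  0.09  ]
```

The triangulated top edges come out at about 0.076 m in the +x slot (the 82 mm blank) and about 0.095 m in the -x slot (the 96 mm cassette). The -x plate is also the translucent one. So the cassette is in the -x slot, centred near (0.419, -0.243).

```bash
python3 plan.py "((.4194,-.243,.15),(180,0,72.6),28)"
```

```text
now [0.4695 0.0247 0.2015] [180.   -0.2  93.8] dist 0.2771 rows 12
[[-0.0, -0.0, 0.22, -0.88, -0.23, 0.17, 28], [-0.0, -0.0, 0.22, -0.89, -0.2, 0.17, 28], [-0.0, -0.0, 0.22, -0.89, -0.17, 0.17, 28], [-0.0, -0.0, 0.22, -0.9, -0.14, 0.17, 28], [-0.0, -0.0, 0.22, -0.9, -0.12, 0.17, 28]]
[[-0.0, -0.0, 0.22, -0.9, -0.09, 0.17, 28], [-0.0, -0.0, 0.22, -0.91, -0.06, 0.17, 28], [-0.0, -0.0, 0.22, -0.91, -0.03, 0.17, 28], [-0.0, -0.0, 0.22, -0.91, -0.0, 0.17, 28], [-0.0, -0.0, 0.22, -0.91, 0.02, 0.17, 28]]
[[-0.0, -0.0, 0.22, -0.91, 0.05, 0.17, 28], [-0.0, -0.0, 0.22, -0.9, 0.08, 0.17, 28]]
```

arm_command([
  [0, 0, 0.22, -0.88, -0.23, 0.17, 28],
  [0, 0, 0.22, -0.89, -0.2, 0.17, 28],
  [0, 0, 0.22, -0.89, -0.17, 0.17, 28],
  [0, 0, 0.22, -0.9, -0.14, 0.17, 28],
  [0, 0, 0.22, -0.9, -0.12, 0.17, 28],
])

```text
time_s: 9.0
tcp_pos: [0.446, -0.0941, 0.1776]
tcp_rot: [-179.9, -0.2, 84.4]
force: [0.5, 0.5, 0.3]
width: 0.276
```

arm_command([
  [0, 0, 0.22, -0.9, -0.09, 0.17, 28],
  [0, 0, 0.22, -0.91, -0.06, 0.17, 28],
  [0, 0, 0.22, -0.91, -0.03, 0.17, 28],
  [0, 0, 0.22, -0.91, 0, 0.17, 28],
  [0, 0, 0.22, -0.6, 0.02, 0.17, 28],
])

```text
time_s: 9.62
tcp_pos: [0.4233, -0.2065, 0.1544]
tcp_rot: [-179.9, -0.2, 74.9]
force: [0.0, -0.2, -0.1]
width: 0.283
```

```bash
python3 plan.py "((.4194,-.243,.14),(180,0,72.6),28)"
```

```text
now [ 0.4233 -0.2065  0.1544] [-179.9   -0.2   74.9] dist 0.0395 rows 2
[[-0.01, -0.01, 0.14, -0.73, 0.12, 0.29, 28], [-0.01, -0.01, 0.14, -0.72, 0.13, 0.29, 28]]
```

arm_command([
  [0, 0, 0.14, -0.65, 0.12, 0.2, 28],
  [0, 0, 0.14, -0.5, 0.13, 0.15, 28],
  [0, 0, 0, 0, 0, 0, 28],
])

```text
time_s: 10.0
tcp_pos: [0.4213, -0.2385, 0.1444]
tcp_rot: [-179.8, -0.2, 72.4]
force: [-0.0, 0.5, 0.3]
width: 0.284
```

```bash
python3 plan.py "((.4194,-.243,.125),(180,0,72.6),28)"; python3 - <<'E'
from h import *
im=camera("scene")[:,:,::-1].copy()
cv2.imwrite("pics/s6.png",cv2.resize(im[130:220,300:400],None,fx=7,fy=6.6,interpolation=cv2.INTER_CUBIC))
E
```

```text
now [ 0.4213 -0.2385  0.1444] [-179.8   -0.2   72.4] dist 0.02 rows 1
[[-0.02, -0.03, -0.03, -0.2, -0.02, 0.78, 28]]
```

View pics/s6.png

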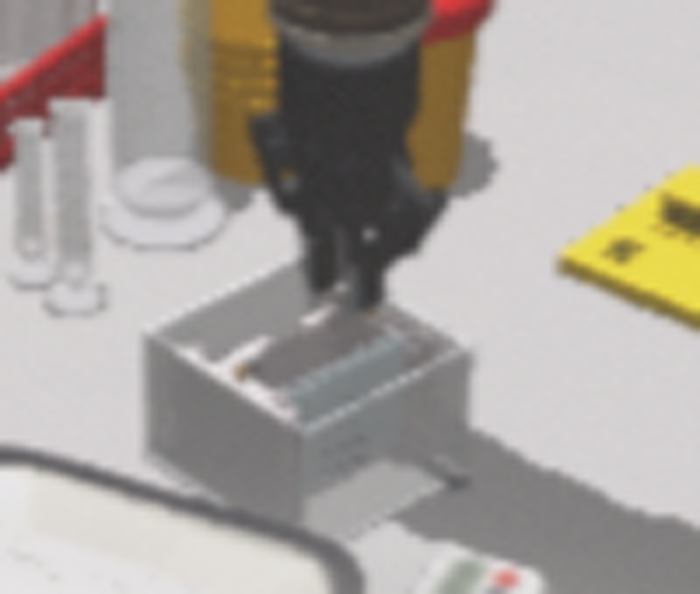

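The gripper hangs over the -x plate, which is clear of the lower white plate behind it. I descend with a small correction.

arm_command([
  [0, 0, -0.03, -0.2, -0.01, 0.6, 28],
  [0, 0, 0, 0, 0, 0.6, 28],
  [0, 0, 0, 0, 0, 0, 28],
])

```text
time_s: 10.42
tcp_pos: [0.4198, -0.2409, 0.1123]
tcp_rot: [-179.8, -0.3, 72.9]
force: [0.5, 0.0, -0.8]
width: 0.275
```

```bash
python3 plan.py "((.4194,-.243,.065),(180,0,72.6),28)"
```

```text
now [ 0.4198 -0.2409  0.1123] [-179.8   -0.3   72.9] dist 0.0473 rows 2
[[-0.01, -0.02, 0.02, -0.05, 0.01, 0.95, 28], [-0.01, -0.02, 0.02, -0.04, 0.01, 0.95, 28]]
```

arm_command([
  [-0.02, -0.04, 0.03, -0.09, 0.01, 0.5, 28],
  [0, 0, 0, 0, 0, 0.5, 28],
  [0, 0, 0, 0, 0, 0.5, 28],
])

```text
time_s: 10.8
tcp_pos: [0.42, -0.2431, 0.073]
tcp_rot: [179.9, 0.1, 72.7]
force: [0.7, 0.2, 0.3]
width: 0.277
```

arm_command([
  [0, 0, 0, 0, 0, 0.2, 28],
  [0, 0, 0, 0, 0, 0.05, 0],
  [0, 0, 0, 0, 0, 0, 0],
  [0, 0, 0, 0, 0, 0, 0],
  [0, 0, 0, 0, 0, 0, 0],
])

```text
time_s: 11.42
tcp_pos: [0.42, -0.2429, 0.0657]
tcp_rot: [180.0, 0.1, 72.7]
force: [0.4, 0.1, -1.4]
width: 0.089
```

arm_command([
  [0, 0, 0, 0, 0, 0, 0],
  [0, 0, 0, 0, 0, -0.3, 0],
  [0, 0, 0, 0, 0, -0.5, 0],
  [0, 0, 0, 0, 0, -0.6, 0],
  [0, 0, 0, 0, 0, -0.6, 0],
])

```text
time_s: 12.05
tcp_pos: [0.4196, -0.2426, 0.1189]
tcp_rot: [-180.0, 0.1, 72.7]
force: [0.4, -1.0, -0.8]
width: 0.096
```

arm_command([
  [0, 0, 0, 0, 0, -0.6, 0],
  [0, 0, 0, 0, 0, -0.6, 0],
  [0, 0, 0, 0, 0, -0.7, 0],
  [0, 0, 0, 0, 0, -0.7, 0],
  [0, 0, 0, 0, 0, -0.5, 0],
])

```text
time_s: 12.68
tcp_pos: [0.4201, -0.2425, 0.2049]
tcp_rot: [179.7, 0.1, 72.7]
force: [-0.0, -0.9, -1.7]
width: 0.094
```

```bash
python3 - <<'E'
from h import *
o=get_obs();print(o['tcp_pos'],o['tcp_rot'],o['width'],o['force'])
im=camera("scene")[:,:,::-1].copy();cv2.imwrite("pics/scene7.png",im)
cv2.imwrite("pics/s7.png",cv2.resize(im[110:220,290:400],None,fx=5.4,fy=5.4,interpolation=cv2.INTER_CUBIC))
E
```

```text
[ 0.42011498 -0.24249048  0.20490866] [1.79708812e+02 1.12054403e-01 7.26930672e+01] 0.09404330463382995 [-0.03186079 -0.9420103  -1.68705201]
```

View pics/s7.png

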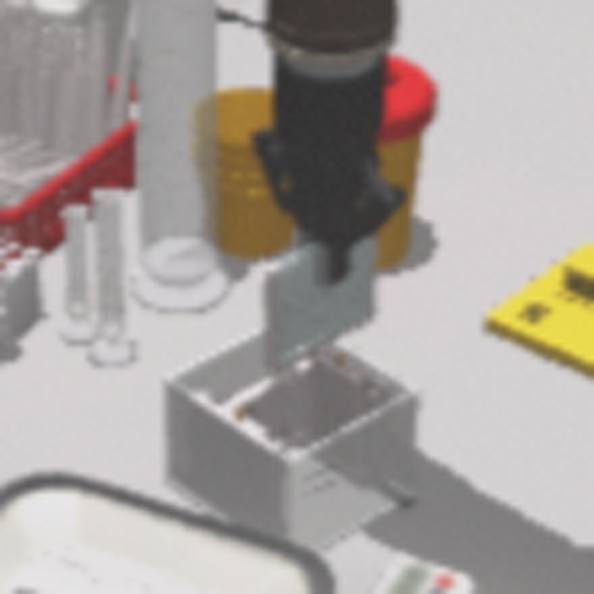

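The bluish cassette with its white frame is drawn clear, at about (320,300) in the crop. Next I measure the lens from the averaged pictures.

```bash
python3 - <<'E'
from h import *
S=np.load("S.npy");T=np.load("T.npy")
def cl(im,x0,y0,x1,y1,k,g=.6):
    c=np.clip(im[y0:y1,x0:x1]/220,0,1)**g
    return cv2.resize((c*255).astype(np.uint8),None,fx=k,fy=k,interpolation=cv2.INTER_LANCZOS4)
cv2.imwrite("pics/s8.png",cl(S,175,220,225,250,15));cv2.imwrite("pics/t8.png",cl(T,163,125,213,175,12))
cv2.imwrite("pics/s9.png",cl(S,170,220,240,295,8));cv2.imwrite("pics/t9.png",cl(T,165,135,235,195,10))
E
```

```text
(no output)
```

View pics/s8.png

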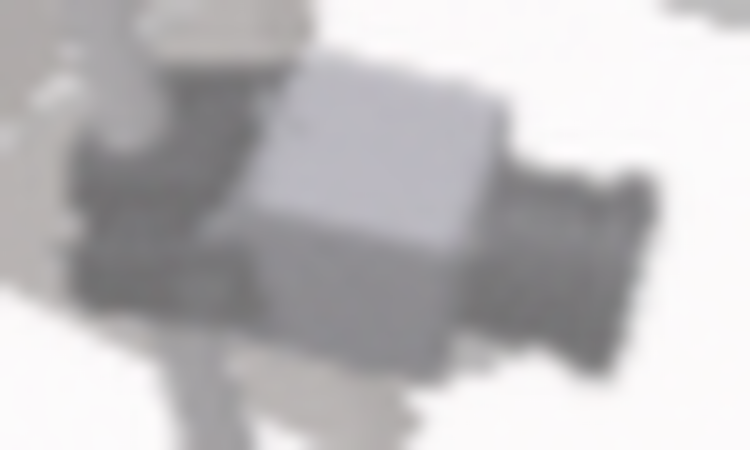

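View pics/t8.png

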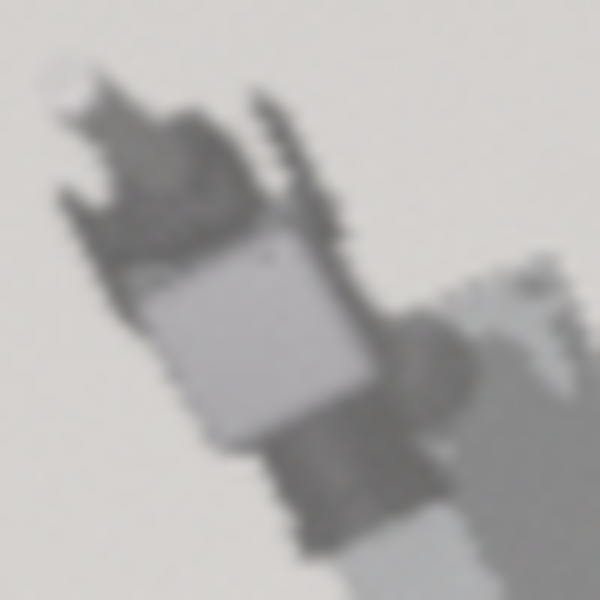

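View pics/s9.png

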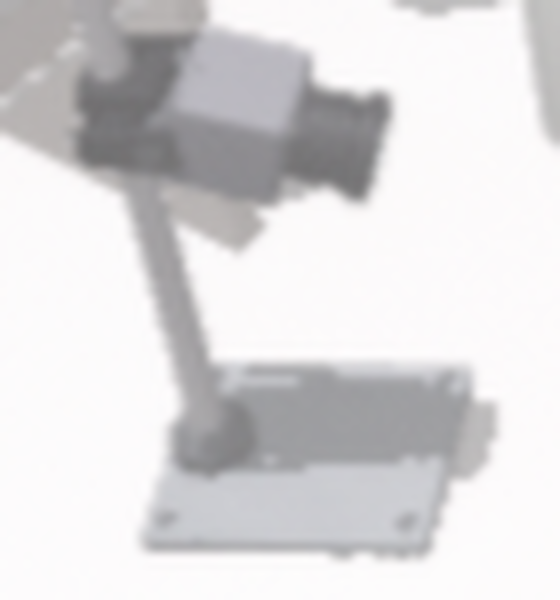

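View pics/t9.png

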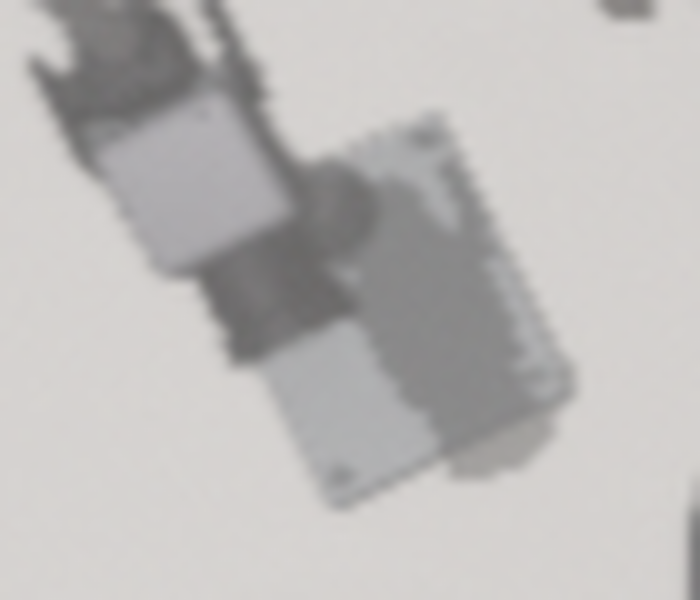

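```bash
python3 - <<'E'
from h import *
np.set_printoptions(precision=4,suppress=True)
f=lambda k,x0,y0:lambda x,y:np.array([(x+.5)/k-.5+x0,(y+.5)/k-.5+y0])
s8=f(15,175,220);t8=f(12,163,125);s9=f(8,170,220);t9=f(10,165,135)
# base corners: offset of scene rel top
off=[]
for a,b in(((470,370),(440,112)),):pass
bt=[onz("top",t9(*p),.01) for p in((440,112),(575,385),(340,508))]
print("base",np.array(bt)); print([ (proj("scene",X)-[170,220])*8+3.5 for X in bt])
d1=bt[0]-bt[1];d2=bt[2]-bt[1];print(np.linalg.norm(d1),np.linalg.norm(d2),"yaw",np.degrees(np.arctan2(d1[1],d1[0])),np.degrees(np.arctan2(d2[1],d2[0]))-90)
print("base centre",(bt[0]+bt[2])/2)
for off in((0,0),(.9,2.2)):
    o=np.array(off);print("off",off)
    print("lens",*tri(s8(632,280)-o,t8(377,522)))
    print(" ends top",*tri(s8(655,182)-o,t8(377,522)))
    def dirn(sa,sb,ta,tb):
        ns=np.cross(ray("scene",s8(*sa)-o)[1],ray("scene",s8(*sb)-o)[1]);nt=np.cross(ray("top",t8(*ta))[1],ray("top",t8(*tb))[1])
        d=np.cross(ns,nt);d/=np.linalg.norm(d);d*=-np.sign(d[0]);return d,"yaw",np.degrees(np.arctan2(-d[1],-d[0])).round(1),"slope",np.arcsin(-d[2]).round(3)
    print(dirn((255,205),(460,245),(145,295),(225,445)))
    print(dirn((320,55),(500,95),(290,230),(375,375)))
    print(dirn((270,350),(440,383),(145,295),(225,445)))
E
```

```text
base [[0.7058 0.3216 0.01  ]
 [0.6054 0.2657 0.01  ]
 [0.5569 0.3473 0.01  ]]
[array([205.2318, 346.5659]), array([469.2491, 353.1018]), array([425.9698, 524.717 ])]
0.11489445439744328 0.0949035861430547 yaw 29.105952311511057 30.684463772140703
base centre [0.6314 0.3345 0.01  ]
off (0, 0)
lens [0.5831 0.3112 0.1775] [np.float64(0.0014389182216869854), np.float64(0.001438918221686987)]
 ends top [0.5784 0.3035 0.2009] [np.float64(0.001084343795702348), np.float64(0.001084343795702445)]
(array([-0.855 , -0.4657, -0.2283]), 'yaw', np.float64(28.6), 'slope', np.float64(0.23))
(array([-0.8224, -0.4872, -0.2938]), 'yaw', np.float64(30.6), 'slope', np.float64(0.298))
(array([-0.8549, -0.4655, -0.229 ]), 'yaw', np.float64(28.6), 'slope', np.float64(0.231))
off (0.9, 2.2)
lens [0.5834 0.31   0.1849] [np.float64(0.0007587386727723026), np.float64(0.0007587386727721764)]
 ends top [0.5787 0.3024 0.2083] [np.float64(0.001094447234735929), np.float64(0.0010944472347359322)]
(array([-0.855 , -0.4659, -0.2279]), 'yaw', np.float64(28.6), 'slope', np.float64(0.23))
(array([-0.8225, -0.4875, -0.2931]), 'yaw', np.float64(30.7), 'slope', np.float64(0.297))
(array([-0.8549, -0.4656, -0.2286]), 'yaw', np.float64(28.6), 'slope', np.float64(0.231))
```

```bash
python3 - <<'E'
from h import *
np.set_printoptions(precision=4,suppress=True)
f=lambda k,x0,y0:lambda x,y:np.array([(x+.5)/k-.5+x0,(y+.5)/k-.5+y0])
s8=f(15,175,220);t8=f(12,163,125);o=np.array([.9,2.2])
def m(n,a,b):
    A=ray(n,a)[1];B=ray(n,b)[1];c=A+B;c/=np.linalg.norm(c);v=B-A;v-=c*(v@c);return v/np.linalg.norm(v)
for sb in((612,374),(606,374),(618,374)):
  for tb in((450,490),(450,484)):
    d=np.cross(m("scene",s8(655,182)-o,s8(*sb)-o),m("top",t8(305,555),t8(*tb)));d/=np.linalg.norm(d);d*=-np.sign(d[0])
    print(sb,tb,d,"yaw",np.degrees(np.arctan2(-d[1],-d[0])),"slope",np.arcsin(-d[2]))
E
```

```text
(612, 374) (450, 490) [-0.8568 -0.4643 -0.2241] yaw 28.45349910099382 slope 0.2260374054159645
(612, 374) (450, 484) [-0.8363 -0.4865 -0.2529] yaw 30.187689291655573 slope 0.2556460417218469
(606, 374) (450, 490) [-0.8525 -0.4547 -0.258 ] yaw 28.07272706530732 slope 0.26090407353345724
(606, 374) (450, 484) [-0.8311 -0.4765 -0.2867] yaw 29.824005913621658 slope 0.2907992725209949
(618, 374) (450, 490) [-0.8601 -0.4735 -0.1898] yaw 28.83066911625814 slope 0.19093070180248428
(618, 374) (450, 484) [-0.8404 -0.496  -0.2184] yaw 30.547672543319017 slope 0.22019256600795017
```

```bash
cat > tgt.py <<'E'
from plan import *
def target(lens,yaw,slope,lat=0.0,dz=.0117,dist=.15):
    a=np.radians(yaw);s,c=np.sin(slope),np.cos(slope)
    X=np.array([np.cos(a)*c,np.sin(a)*c,s]);Z=np.array([-np.cos(a)*s,-np.sin(a)*s,c]);Y=np.cross(Z,X)
    M=np.c_[np.cross(X,-Z),X,-Z]
    mid=np.array(lens)-dist*X
    tcp=mid+dz*Z-lat*M[:,0]
    return tcp,R.from_matrix(M).as_euler('xyz',degrees=True),mid,(X,Y,Z)
E
python3 - <<'E'
from tgt import *
tcp,rpy,mid,_=target((.5832,.3105,.183),29.5,.25)
print(tcp,rpy,mid)
print("wash cap",onz("top",(263,152),.18))
plan(tcp,rpy,0,dmax=20)
E
```

```text
[0.45418588 0.23750732 0.15722568] [165.67605512   0.         119.5       ] [0.45670523 0.2389327  0.14588941]
wash cap [0.64421723 0.09593568 0.18      ]
now [ 0.4209 -0.2427  0.2063] [1.796e+02 1.000e-01 7.270e+01] dist 0.4839 rows 25
[[-0.07, 0.03, -0.23, 0.75, -0.18, 0.08, 0], [-0.07, 0.03, -0.23, 0.75, -0.15, 0.08, 0], [-0.07, 0.03, -0.23, 0.76, -0.13, 0.08, 0], [-0.07, 0.03, -0.23, 0.76, -0.11, 0.08, 0], [-0.07, 0.03, -0.23, 0.77, -0.08, 0.08, 0]]
[[-0.07, 0.03, -0.23, 0.77, -0.06, 0.09, 0], [-0.07, 0.03, -0.23, 0.77, -0.03, 0.09, 0], [-0.07, 0.03, -0.23, 0.77, -0.01, 0.09, 0], [-0.07, 0.03, -0.23, 0.77, 0.01, 0.1, 0], [-0.07, 0.03, -0.23, 0.77, 0.04, 0.1, 0]]
[[-0.07, 0.03, -0.23, 0.76, 0.06, 0.1, 0], [-0.07, 0.03, -0.23, 0.76, 0.09, 0.11, 0], [-0.07, 0.03, -0.23, 0.76, 0.11, 0.11, 0], [-0.07, 0.03, -0.23, 0.75, 0.13, 0.12, 0], [-0.07, 0.03, -0.23, 0.75, 0.16, 0.12, 0]]
[[-0.07, 0.03, -0.23, 0.74, 0.18, 0.12, 0], [-0.07, 0.03, -0.23, 0.74, 0.2, 0.13, 0], [-0.07, 0.03, -0.23, 0.73, 0.22, 0.13, 0], [-0.07, 0.03, -0.23, 0.72, 0.25, 0.14, 0], [-0.07, 0.03, -0.23, 0.71, 0.27, 0.15, 0]]
[[-0.07, 0.03, -0.23, 0.7, 0.29, 0.15, 0], [-0.07, 0.03, -0.23, 0.69, 0.31, 0.16, 0], [-0.07, 0.03, -0.23, 0.68, 0.33, 0.16, 0], [-0.07, 0.03, -0.23, 0.67, 0.35, 0.17, 0], [-0.07, 0.03, -0.23, 0.66, 0.37, 0.17, 0]]
```

arm_command([
  [-0.07, 0.03, -0.23, 0.75, -0.18, 0, 0],
  [-0.07, 0.03, -0.23, 0.75, -0.15, 0, 0],
  [-0.07, 0.03, -0.23, 0.76, -0.13, 0, 0],
  [-0.07, 0.03, -0.23, 0.76, -0.11, 0.02, 0],
  [-0.07, 0.03, -0.23, 0.77, -0.08, 0.05, 0],
])

```text
time_s: 13.35
tcp_pos: [0.4263, -0.1395, 0.2035]
tcp_rot: [176.7, -0.9, 82.6]
force: [0.3, -0.1, -1.9]
width: 0.094
```

arm_command([
  [-0.07, 0.03, -0.23, 0.77, -0.06, 0.09, 0],
  [-0.07, 0.03, -0.23, 0.77, -0.03, 0.09, 0],
  [-0.07, 0.03, -0.23, 0.77, -0.01, 0.09, 0],
  [-0.07, 0.03, -0.23, 0.77, 0.01, 0.1, 0],
  [-0.07, 0.03, -0.23, 0.77, 0.04, 0.1, 0],
])

```text
time_s: 13.98
tcp_pos: [0.432, -0.0359, 0.1929]
tcp_rot: [173.5, -1.3, 92.6]
force: [-0.2, -0.1, -0.7]
width: 0.093
```

arm_command([
  [-0.07, 0.03, -0.23, 0.76, 0.06, 0.1, 0],
  [-0.07, 0.03, -0.23, 0.76, 0.09, 0.11, 0],
  [-0.07, 0.03, -0.23, 0.76, 0.11, 0.11, 0],
  [-0.07, 0.03, -0.23, 0.75, 0.13, 0.12, 0],
  [-0.07, 0.03, -0.23, 0.75, 0.16, 0.12, 0],
])

```text
time_s: 14.6
tcp_pos: [0.4369, 0.067, 0.1825]
tcp_rot: [170.2, -1.2, 102.5]
force: [-0.1, -0.1, -0.4]
width: 0.097
```

```bash
python3 - <<'E'
from tgt import *
tcp,rpy,mid,_=target((.5832,.3105,.183),29.5,.25)
plan(tcp,rpy,0,dmax=20); print(get_obs()['width'])
E
```

```text
now [0.4369 0.067  0.1825] [170.2  -1.2 102.5] dist 0.1733 rows 9
[[-0.06, 0.03, -0.23, 0.72, 0.21, 0.17, 0], [-0.06, 0.03, -0.23, 0.71, 0.24, 0.17, 0], [-0.06, 0.03, -0.23, 0.7, 0.26, 0.18, 0], [-0.06, 0.03, -0.23, 0.69, 0.28, 0.18, 0], [-0.06, 0.03, -0.23, 0.68, 0.3, 0.19, 0]]
[[-0.06, 0.03, -0.23, 0.67, 0.32, 0.19, 0], [-0.06, 0.03, -0.23, 0.66, 0.34, 0.2, 0], [-0.06, 0.03, -0.23, 0.65, 0.36, 0.21, 0], [-0.06, 0.03, -0.23, 0.64, 0.38, 0.21, 0]]
0.09728322647330678
```

arm_command([
  [-0.06, 0.03, -0.23, 0.72, 0.21, 0.17, 0],
  [-0.06, 0.03, -0.23, 0.71, 0.24, 0.17, 0],
  [-0.06, 0.03, -0.23, 0.7, 0.26, 0.18, 0],
  [-0.06, 0.03, -0.23, 0.69, 0.28, 0.18, 0],
  [-0.06, 0.03, -0.23, 0.68, 0.3, 0.19, 0],
])

```text
time_s: 15.22
tcp_pos: [0.4464, 0.1686, 0.1676]
tcp_rot: [167.5, -0.6, 112.4]
force: [0.7, -1.2, -0.3]
width: 0.098
```

```bash
python3 - <<'E'
from tgt import *
tcp,rpy,mid,_=target((.5832,.3105,.183),29.5,.25)
plan(tcp,rpy,0,dmax=20); print(get_obs()['width'])
E
```

```text
now [0.4464 0.1686 0.1676] [167.5  -0.6 112.4] dist 0.0701 rows 4
[[-0.05, 0.03, -0.22, 0.61, 0.3, 0.18, 0], [-0.05, 0.03, -0.22, 0.6, 0.32, 0.18, 0], [-0.05, 0.03, -0.22, 0.58, 0.34, 0.19, 0], [-0.05, 0.03, -0.22, 0.57, 0.35, 0.2, 0]]
0.0976695754141492
```

arm_command([
  [-0.05, 0.03, -0.22, 0.61, 0.3, 0.18, 0],
  [-0.05, 0.03, -0.22, 0.6, 0.32, 0.18, 0],
  [-0.05, 0.03, -0.22, 0.5, 0.34, 0.19, 0],
  [-0.05, 0.03, -0.2, 0.25, 0.2, 0.1, 0],
  [0, 0, 0, 0, 0, 0, 0],
])

```text
time_s: 15.85
tcp_pos: [0.4541, 0.2331, 0.1577]
tcp_rot: [165.7, -0.0, 120.0]
force: [-0.1, 0.6, -2.3]
width: 0.093
```

```bash
python3 - <<'E'
from tgt import *
tcp,rpy,mid,_=target((.5832,.3105,.183),29.5,.25)
plan(tcp,rpy,0,dmax=20); print(get_obs()['width'])
S=np.mean([camera("scene").astype(float) for _ in range(4)],0)[:,:,::-1];T=np.mean([camera("top").astype(float) for _ in range(4)],0)[:,:,::-1]
np.save("S2.npy",S);np.save("T2.npy",T)
cv2.imwrite("pics/scene10.png",S);cv2.imwrite("pics/top10.png",T)
def cl(im,x0,y0,x1,y1,k,g=.6):
    c=np.clip(im[y0:y1,x0:x1]/220,0,1)**g
    return cv2.resize((c*255).astype(np.uint8),None,fx=k,fy=k,interpolation=cv2.INTER_LANCZOS4)
cv2.imwrite("pics/s11.png",cl(S,175,180,275,255,8));cv2.imwrite("pics/t11.png",cl(T,160,120,260,195,8))
E
```

```text
now [0.4541 0.2331 0.1577] [165.7  -0.  120. ] dist 0.0045 rows 1
[[-0.0, -0.02, 0.06, 0.15, 0.08, 0.04, 0]]
0.09285281435009143[ WARN:0@13.194] global loadsave.cpp:1063 imwrite_ Unsupported depth image for selected encoder is fallbacked to CV_8U.
```

View pics/s11.png

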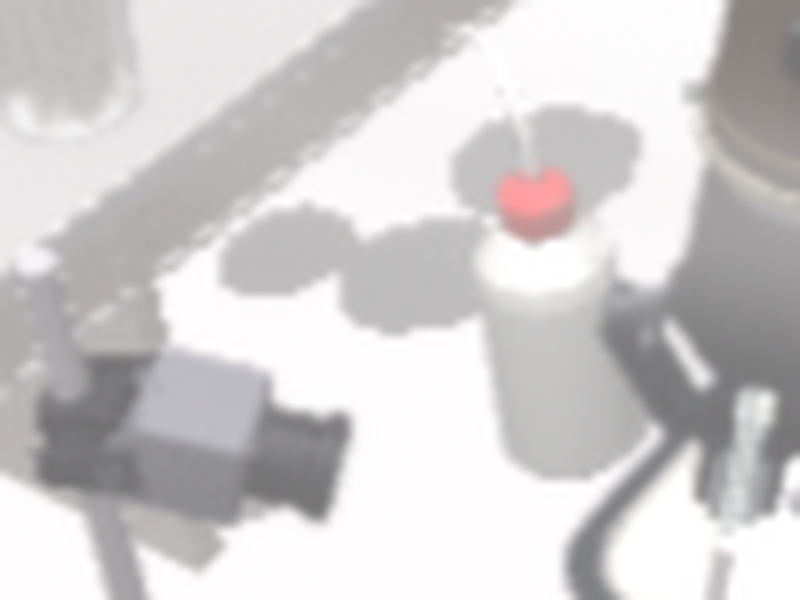

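View pics/t11.png

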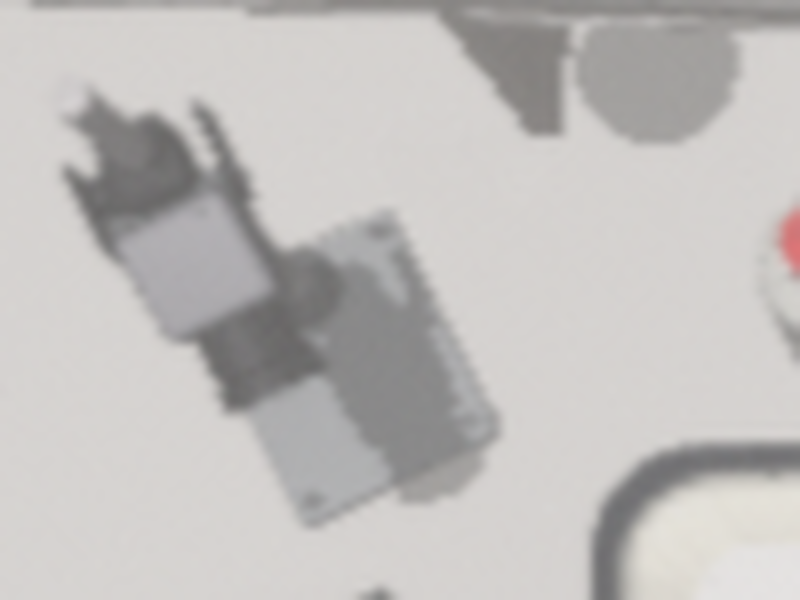

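View pics/scene10.png

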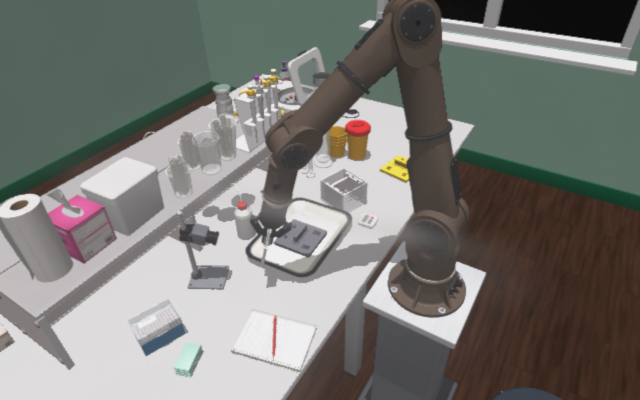

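The arm holds the cassette, seen edge-on, at about (267,250) in the scene picture, in front of the lens at about (215,238). I make the small correction and look closely.

arm_command([
  [0, 0, 0.06, 0.15, 0.08, 0.04, 0],
  [0, 0, 0, 0, 0, 0, 0],
])

```text
time_s: 16.5
tcp_pos: [0.4546, 0.2366, 0.1576]
tcp_rot: [165.7, -0.1, 119.3]
force: [-0.6, -0.4, -1.2]
width: 0.096
```

```bash
python3 - <<'E'
from tgt import *
np.set_printoptions(precision=4,suppress=True)
o=get_obs();print(o['tcp_pos'],o['tcp_rot'],o['width'])
S=np.mean([camera("scene").astype(float) for _ in range(4)],0)[:,:,::-1];T=np.mean([camera("top").astype(float) for _ in range(4)],0)[:,:,::-1]
np.save("S2.npy",S);np.save("T2.npy",T)
def cl(im,x0,y0,x1,y1,k,g=.8):
    c=np.clip(im[y0:y1,x0:x1]/230,0,1)**g
    return cv2.resize((c*255).astype(np.uint8),None,fx=k,fy=k,interpolation=cv2.INTER_LANCZOS4)
s=cl(S,235,205,305,280,8);t=cl(T,180,150,260,215,9)
cv2.imwrite("pics/s12r.png",s);cv2.imwrite("pics/t12r.png",t)
# overlay predicted cassette
M=Rt(o['tcp_rot']).as_matrix();tcp=np.array(o['tcp_pos']);mid=tcp+.0117*M[:,2]
off=np.array([.9,2.2])
C={}
for a in(-1,1):
  for b in(-1,1):
    for c in(-1,1): C[a,b,c]=mid+M@np.array([a*.05,b*.0045,c*.042])
ks=list(C)
for i in ks:
  for j in ks:
    if sum(x!=y for x,y in zip(i,j))==1 and i<j:
      p=[((proj("scene",C[q])+off-[235,205]+.5)*8).astype(int).tolist() for q in(i,j)];cv2.line(s,p[0],p[1],(0,0,255),1)
      p=[((proj("top",C[q])-[180,150]+.5)*9).astype(int).tolist() for q in(i,j)];cv2.line(t,p[0],p[1],(0,0,255),1)
cv2.imwrite("pics/s12.png",s);cv2.imwrite("pics/t12.png",t)
E
```

```text
[0.4546 0.2366 0.1576] [165.673   -0.1059 119.3369] 0.09601352010856795
```

View pics/s12.png

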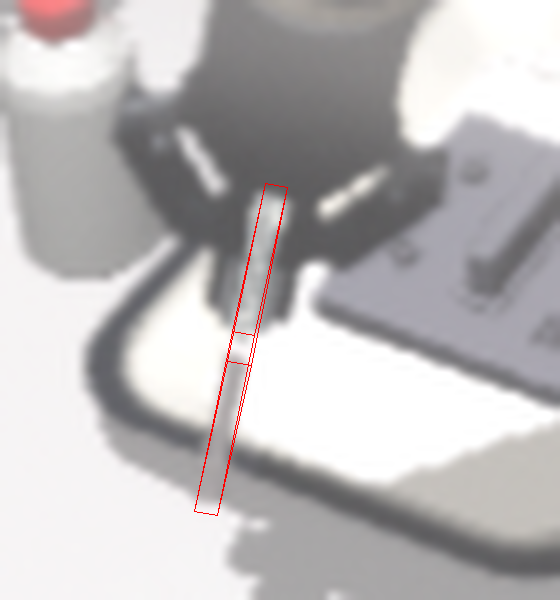

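View pics/t12.png

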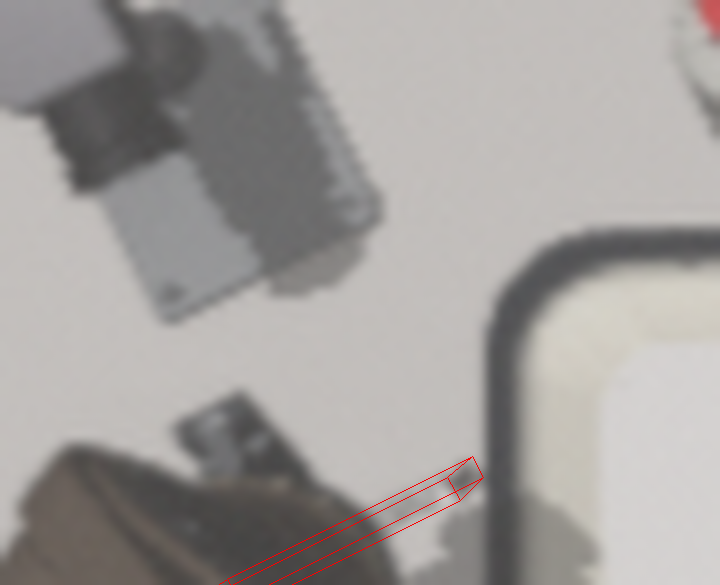

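View pics/s12r.png

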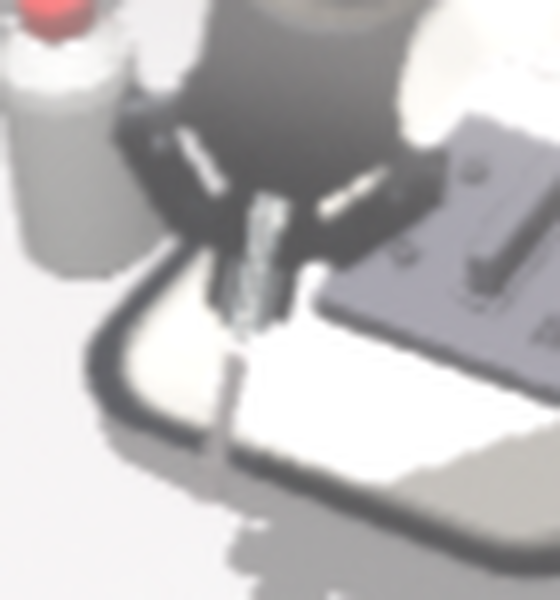

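The drawn cassette outline lies on the pictured one in both views, to within about 1 px (3 mm). I'll do a numeric check in the lens frame across the range of plausible lens estimates.

```bash
python3 - <<'E'
from tgt import *
np.set_printoptions(precision=4,suppress=True)
o=get_obs();M=Rt(o['tcp_rot']).as_matrix();mid=np.array(o['tcp_pos'])+.0117*M[:,2]
print("mid",mid,o['width'],np.abs(o['qvel']).max(),o['force'],o['time_s'])
for L in((.5832,.3105,.183),(.5834,.31,.1849),(.5831,.3112,.1775)):
  for yaw,sl in((29.5,.25),(28.5,.23),(30.6,.3),(29.5,.20)):
    X,Y,Z=target(L,yaw,sl)[3];d=mid-np.array(L);print(L,yaw,sl,"in lens",np.array([d@X,d@Y,d@Z]),"ang",np.arccos(abs(M[:,1]@X)).round(3))
T=np.load("T2.npy");S=np.load("S2.npy")
print("axis level",np.degrees(np.arccos(M[2,0])))
s=cv2.imread("pics/scene10.png");cv2.imwrite("pics/s13.png",np.hstack([cv2.resize(S[160:280,230:390].clip(0,255).astype(np.uint8),None,fx=3,fy=3),cv2.resize(T[160:280,225:325].clip(0,255).astype(np.uint8),None,fx=3,fy=3)]))
E
```

```text
mid [0.4571 0.2376 0.1462] 0.09474447167800808 0.03860405745931664 [-0.6532  1.1637 -1.0393] 16.9
(0.5832, 0.3105, 0.183) 29.5 0.25 in lens [-0.1503 -0.0014  0.0004] ang 0.003
(0.5832, 0.3105, 0.183) 28.5 0.23 in lens [-0.1502 -0.0039 -0.0026] ang 0.024
(0.5832, 0.3105, 0.183) 30.6 0.3 in lens [-0.1501  0.0014  0.0079] ang 0.055
(0.5832, 0.3105, 0.183) 29.5 0.2 in lens [-0.1501 -0.0014 -0.0071] ang 0.05
(0.5834, 0.31, 0.1849) 29.5 0.25 in lens [-0.1507 -0.0008 -0.0015] ang 0.003
(0.5834, 0.31, 0.1849) 28.5 0.23 in lens [-0.1506 -0.0034 -0.0045] ang 0.024
(0.5834, 0.31, 0.1849) 30.6 0.3 in lens [-0.1505  0.002   0.006 ] ang 0.055
(0.5834, 0.31, 0.1849) 29.5 0.2 in lens [-0.1504 -0.0008 -0.009 ] ang 0.05
(0.5831, 0.3112, 0.1775) 29.5 0.25 in lens [-0.1491 -0.002   0.0058] ang 0.003
(0.5831, 0.3112, 0.1775) 28.5 0.23 in lens [-0.1492 -0.0046  0.0028] ang 0.024
(0.5831, 0.3112, 0.1775) 30.6 0.3 in lens [-0.1487  0.0008  0.0132] ang 0.055
(0.5831, 0.3112, 0.1775) 29.5 0.2 in lens [-0.1492 -0.002  -0.0017] ang 0.05
axis level 89.90712537765381
```

View pics/s13.png

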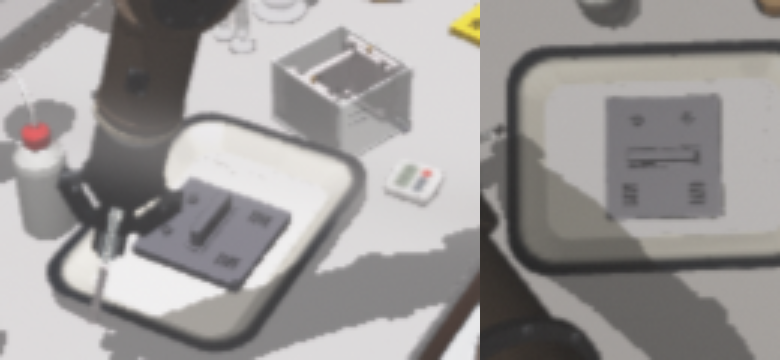

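All variants fall inside the limits. The picture shows the lid flat in the tray and the blank still in its slot, so I hand the job in.

```bash
python3 - <<'E'
from station import *
print(close_job()); o=get_obs();print(o['tcp_pos'],o['width'])
E
```

```text
the job is handed in; nothing more can be done
None
the job is handed in; nothing more can be done
```

I handed the job in at about 17 s: the lid lies flat in the tray, and the gripper is holding the cassette still in front of the documentation camera. No verdict comes back, so the figures below are my own measurements.

- **Lid:** I set it down by its fin near the middle of the tray. The last picture shows it upright and let go.
- **Cassette:** It was in the −x slot, told apart by its measured top edge (about 95 mm, against about 76 mm for the blank) and its see-through look. I drew it straight up out of the slot.
- **Hold:** My best estimate puts its middle 150 mm from the lens and within about 2 mm of the lens axis. The face is square to about 0.003 rad and the top edge level to 0.1°.
- **Blank:** In the last picture it is still in its slot.
- **Other objects:** The timer, wash bottle and camera stand look unmoved. I did not check the reagent bottle at the end.

**Checks that disagreed**
- **Scene camera:** It read about 2 px low against its calibration, roughly 6 mm in height. I corrected for that using known points. The drawn cassette outline then matched the pictures to about 1 px, apart from one end of its edge, about 2 px off in the scene view.
- **Lens slope:** My estimates ranged from 0.19 to 0.30 rad; I used 0.25. At slopes from 0.20 to 0.30 rad the cassette stays inside the limits. The worst mix of estimates, which includes the uncorrected lens height, puts it 13 mm off axis vertically against the 15 mm allowed. The largest angle error is about 0.06 rad against 0.14.

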